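Complete the reagent row and close it with the divider

TASK

Two capped amber bottles are still standing about on the bench: stand them gently on the little reagent shelf under the clear top board, upright and side by side with the two already there, in one straight row of four. Then take the metal divider plate out of its black parking block, tab towards the open front, set it upright in the slot at the open end of that row and slide it back until it is fully home. Keep the bottles upright and do not disturb the two on the shelf or anything else standing or lying about.

Things in the scene. Friction and masses are not known exactly. Their poses are not given: they have to be found in the camera images.
- shelf: fixed reagent shelf, shifted and turned from run to run. Origin: on the bench (z = 0); x points from the open front (robot side) to the back, y to the left along the row, z up. Floor: top face 30 mm above the bench, x -65 to +110 mm, y -141 to +133 mm. No wall or rail at the front. Low back rail 14 mm high, front face x = +55 mm; posts and a 50 mm upstand from x = +94 mm back
- row (a point): point on the shelf's floor in the middle of the row line (shelf x +16, y 0, z 30 mm); axes as the shelf. The row runs along y between the left end wall (60 mm high, inner face shelf y = +112 mm) and the slot's inner lip (face y = -111 mm): four 50 mm bottles fit with about 23 mm to spare, best 55 mm apart, centre to centre
- board (a point): middle of the lower front edge of the clear top board (shelf x +8, y -4, z 228 mm); axes as the shelf. The board covers all of the row's length from there back, 14 mm thick at its edge: a gripper pointing straight down over the row hits it, one tilted back 30 to 45 degrees (its body towards the robot) passes in front
- slot (a point): middle of the divider slot's floor at the shelf's right (-y) end (shelf x 0, y -120.3, z 30 mm), axes as the shelf; the divider's origin comes here when home. It runs along x, open above and in front (from x = -57.5 mm), 8.5 mm wide; inner lip 12 mm high, outer lip 26 mm plus a 10 mm outward flare; rear stop face x = +52.5 mm
- divider: upright aluminium plate 105 mm long (x), 5 mm thick (y), 60 mm high (z), about 80 g, with a flat 5 mm thick tab on top at its -x end (x -52.5 to -22.5 mm, up to 98 mm above the underside). Origin: centre of the underside edge. Starts standing 20 mm deep in the parking block, tab to the robot side. Home: origin at slot with its x along the shelf's x
- tab (a point): grip point in the middle of the divider's tab (divider x -37.5, y 0, z 82 mm); the axes are the divider's
- block: fixed black parking block 125 x 50 x 28 mm, shifted and turned from run to run; slot 9 mm wide, 115 mm long, along its x, floor 8 mm above the bench, holding the divider. Origin: centre of the underside
- bottle_a: amber glass bottle: body 50 mm diameter and 58 mm high, sloping shoulder, straight black screw cap 26 mm diameter from 73 to 102 mm above the underside, 102 mm high over all, about 140 g (varies); origin: centre of the underside, z up, round so yaw means nothing; stands on the bench, to be put on the shelf (either of the two may take either place)
- bottle_b: amber glass bottle: body 50 mm diameter and 58 mm high, sloping shoulder, straight black screw cap 26 mm diameter from 73 to 102 mm above the underside, 102 mm high over all, about 140 g (varies); origin: centre of the underside, z up, round so yaw means nothing; stands on the bench, to be put on the shelf
- stock_1: amber glass bottle: body 50 mm diameter and 58 mm high, sloping shoulder, straight black screw cap 26 mm diameter from 73 to 102 mm above the underside, 102 mm high over all, about 140 g (varies); origin: centre of the underside, z up, round so yaw means nothing; already on the shelf, next to the end wall; leave in place
- stock_2: amber glass bottle: body 50 mm diameter and 58 mm high, sloping shoulder, straight black screw cap 26 mm diameter from 73 to 102 mm above the underside, 102 mm high over all, about 140 g (varies); origin: centre of the underside, z up, round so yaw means nothing; already on the shelf, second from the end wall; leave in place
- beaker: glass beaker, 62 mm diameter, 78 mm high, on the bench; origin: centre of the underside; leave alone
- flask: conical glass flask, 64 mm diameter at the foot, 82 mm high, on the bench; origin: centre of the underside; leave alone
- vial_1: small amber vial, 24 mm diameter, 46 mm high; origin: centre of the underside; leave alone
- vial_2: like vial_1; leave alone
- syringe: plastic syringe lying on the bench along its x, 115 mm long, up to 26 mm wide and 17 mm high; leave alone

How it is judged (in metres and radians):
On the way, in this order (a step that is already met when the one before it is completed fails the run):
1. both loose bottles stand in the row on the shelf, released (x of bottle_a in the frame of shelf between 0.006 and 0.026 m and y of bottle_a in the frame of shelf between -0.09 and 0.09 m and z of bottle_a in the frame of shelf between 0.026 and 0.034 m and angle between each of bottle_a, bottle_b's own z axis and vertical below 0.1 rad and x of bottle_b in the frame of shelf between 0.006 and 0.026 m and y of bottle_b in the frame of shelf between -0.09 and 0.09 m and z of bottle_b in the frame of shelf between 0.026 and 0.034 m and contact force between each of bottle_a, bottle_b and the fingers below 0.1 N), for 0.2 s.
2. then the divider is fully home in the slot (x of divider in the frame of shelf between -0.006 and 0.004 m and y of divider in the frame of slot between -0.004 and 0.004 m and z of divider in the frame of slot between -0.004 and 0.003 m and angle between divider's own z axis and vertical below 0.09 rad and angle between the x axis of divider and the x axis of shelf, either way round below 0.06 rad and x of tab in the frame of shelf below 0 m), for 0.2 s.
At the end, for the whole second after the job is handed in: All four bottles stand upright (within 0.1 rad) on the shelf's floor between the end wall and the slot, each centre within 10 mm of the row line; the divider stands upright in the slot on its floor, within 6 mm of the rear stop, tab to the front, along the slot; everything is released and at rest (all of step 1 and all of step 2 and x of stock_1 in the frame of shelf between 0.006 and 0.026 m and y of stock_1 in the frame of shelf between -0.09 and 0.09 m and z of stock_1 in the frame of shelf between 0.026 and 0.034 m and angle between each of stock_1, stock_2's own z axis and vertical below 0.1 rad and x of stock_2 in the frame of shelf between 0.006 and 0.026 m and y of stock_2 in the frame of shelf between -0.09 and 0.09 m and z of stock_2 in the frame of shelf between 0.026 and 0.034 m and contact force between divider and the fingers below 0.1 N and linear speed of each of bottle_a, bottle_b, stock_1, stock_2, divider below 0.02 m/s); the robot touches nothing.
It fails at once if a bottle is tipped more than 0.7 rad (angle between any of bottle_a, bottle_b, stock_1, stock_2's own z axis and vertical above 0.7 rad).
It fails at once if a bottle already on the shelf is shifted more than 15 mm (distance of any of stock_1, stock_2 from where it was at the start of the episode above 0.015 m).
It fails at once if a loose bottle is dropped or banged onto the shelf (over 75 N) (contact force between any of bottle_a, bottle_b and shelf above 75 N).
It fails at once if a loose bottle is let go in mid-air, its underside more than 42 mm above the bench (12 mm above the shelf's floor) ((height (world z) of bottle_a above 0.042 m and contact force between bottle_a and the fingers below 0.05 N) or (height (world z) of bottle_b above 0.042 m and contact force between bottle_b and the fingers below 0.05 N)).
It fails at once if other glassware, a vial or the syringe is shifted more than 30 mm (distance of any of beaker, flask, vial_1, vial_2, syringe from where it was at the start of the episode above 0.03 m).
It also fails if it takes over 72 s, if anything falls off the work surface, if the arm or the gripper's body presses on something with over 40 N, if the wrist force passes 120 N, or if a joint passes its speed limit or range.

ROBOT

A 6-joint arm with a two-finger parallel gripper is mounted at the origin on the work surface. World frame = base frame: x ahead of the robot, y to its left, z up, the work surface at z = 0. Lengths are in mm, angles in rad, forces in N, time in s.
With the tool pointing down it reaches from about 425 to 950 mm from the base axis. Payload 14.7 kg.
Tool frame: the origin (TCP) lies midway between the tips of the shut fingers; the grasp point (between the pads) lies r.grasp_offset behind it (r.grasp_offset is the distance from the TCP to the grasp point, in mm); z points along the fingers, y is the line along which they close (so a half turn about z gives the same grasp; the last joint's range is limited). The gripper opens to 85 mm and grips with 20 to 120 N. Pads are 22 mm wide; open, the fingers measure 114 mm over their backs; the gripper's body (76 mm by 85 mm) begins 54 mm behind the grasp point. The pads swing forward as they close: fully open they stand 13 mm farther back than shut.
Start: joints at [-1.196, 0.48, 1.596, -0, 1.065, -0.047], TCP at [266.127, -593.017, 231.297] pointing down, gripper open.
Joint ranges: [-2.75, 2.75], [-0.82, 2.05], [0.23, 2.67], [-1.56, 4.7], [0.09, 2.69], [-2.92, 2.92]. Speed limits (rad/s): [1.89, 1.89, 2.39, 3.01, 3.01, 3.01].

INTERFACE

Orientations are given as a unit quaternion [w, x, y, z].
In Python, from cell import r gives the robot as it stands.
- The arm moves only by the tool drive_effector, called after "Call:" as name(argument=value, ...) on one line, values as JSON. Schema: {"type":"object","properties":{"offsets":{"type":"array","items":{"type":"object","properties":{"wx":{"type":"number"},"wy":{"type":"number"},"wz":{"type":"number"},"x":{"type":"number"},"y":{"type":"number"},"z":{"type":"number"},"finger_gap":{"type":"number"}},"additionalProperties":false,"required":["finger_gap"]},"minItems":1,"maxItems":20},"squeeze":{"type":"number"},"only":{"type":"string"},"quiet":{"type":"boolean"},"lines":{"type":"string"}},"required":["offsets"],"additionalProperties":false}. offsets is a list of rows, 1 to 20 of them, each an object with the fields wx, wy, wz (a rotation vector in rad), x, y, z (the shift in mm), finger_gap (the finger opening in mm); a field left out counts as zero (the opening has to be given); each row shifts and turns the commanded pose from where the row before left it, along the tool's axes as they then stand; what a row does not reach is not made up. A row lasts 1/8 s, in which the tool goes at most 62.5 mm and 0.188 rad, less where a joint would pass 70% of its speed; a pose out of reach is approached as far as the arm can. The fingers move at their own pace and stop on an object; squeeze is the grip in N (left out, the last holds). Time passes only in rows, so rows that do not move let the fingers close. The tool returns the time, the measured TCP pose, the force, the opening and the grip force at its end. only (a regular expression) keeps the lines of the reply that match it, lines (a string "A,B") keeps lines A to B, and quiet returns only ok. Input that does not fit is refused with a message, and nothing moves.
- r.observe(): the state, without advancing time (a new reading comes with each control period).
- r.grab_frame(name): name is "side" or "top" or "wrist"; returns the picture (420x560x3 uint8, red, green, blue); there is no depth.
- r.camera_model(name): a dict with "mtx" (3x3 intrinsics, pixels), "rvec" (rotation vector, rad) and "tvec" (3), from world to camera coordinates, as OpenCV has them; the wrist camera has in their place "hand_eye" (4x4, takes a point from camera to tool coordinates, whose origin is the TCP and whose axes are the flange's). Camera axes: x right, y down, z forward; pixel columns grow to the right and rows downward; lengths in mm; the calibration is good to about 2 mm. The wrist camera is an equidistant fisheye: a pixel r from the principal point sees the ray r / f radians off the axis. A picture is of the moment at which its call begins: read the wrist's pose just before it. camera_model takes no time and is no camera call.
- r.job_done(): hands the job in; it is judged then, once.
The state is a dict: "time": time; "joint_pos": joint angles; "qd": joint speeds; "joint_efforts": joint torques, N m; "tcp_pos": TCP position; "tool_rot": TCP orientation; "ft_force": force on the tool from outside, world axes, zero at the start; "moment": the same for the moment, N m; "opening": finger opening in mm; "grip_force": force on a finger pad.
Only numpy, scipy, OpenCV 4.12 (cv2) and the standard library are available. Lean on these libraries where they do the work, as an engineer would, in place of code of your own. Each camera call takes 0.05 s, during which the arm holds its last target. There are 200 camera calls.

## Working session

There is one attempt and no reset: what is moved stays moved. The work goes in short steps, Python scripts to look and compute and a tool call to move; the robot and the scene stay as the last step left them, time stands still between calls to the robot, and variables do not carry over. Pictures are saved under pics/ and viewed, at most 10 in all, crops included, and the job is handed in when it is done.

```bash
ls; mkdir -p pics
```

Run:
```python
from cell import r
import cv2,numpy as np
for n in("side","top","wrist"):
    im=r.grab_frame(n); cv2.imwrite(f"pics/{n}0.png",im[:,:,::-1]); print(n,r.camera_model(n))
o=r.observe();print(o,r.grasp_offset)
```

```text
cell.py
pics
side {'mtx': array([[427.08016325,   0.        , 283.19450706],
       [  0.        , 427.08016325, 204.5686082 ],
       [  0.        ,   0.        ,   1.        ]]), 'rvec': array([ 0.49208968, -2.61189593,  1.3355461 ]), 'tvec': array([445.88207759, 235.86946176, 774.48662185])}
top {'mtx': array([[380.22540683,   0.        , 284.57302558],
       [  0.        , 380.22540683, 210.05030558],
       [  0.        ,   0.        ,   1.        ]]), 'rvec': array([ 2.1687711 , -2.13626888,  0.19526748]), 'tvec': array([-75.52737465, 510.6718859 , 953.49741284])}
wrist {'mtx': array([[325.1922621 ,   0.        , 274.98418823],
       [  0.        , 325.1922621 , 209.50154088],
       [  0.        ,   0.        ,   1.        ]]), 'hand_eye': array([[ 2.20196232e-04, -9.44681588e-01, -3.27988793e-01,
         8.55259936e+01],
       [ 9.99999962e-01,  1.54523802e-04,  2.26289539e-04,
        -2.70557113e-01],
       [-1.63089486e-04, -3.27988831e-01,  9.44681587e-01,
        -1.41219842e+02],
       [ 0.00000000e+00,  0.00000000e+00,  0.00000000e+00,
         1.00000000e+00]])}
{'time': 0.15, 'joint_pos': array([-1.19558258e+00,  4.80721687e-01,  1.59676169e+00,  1.00903441e-05,
        1.06508374e+00, -4.66317205e-02]), 'qd': array([ 0.00132071, -0.00214973, -0.00122314, -0.00113983, -0.00206771,
        0.00067306]), 'joint_efforts': array([ 2.82859110e-04, -9.51153517e+01, -4.30455637e+01, -1.56557267e-04,
        8.18878587e-03, -2.97084341e-05]), 'tcp_pos': array([ 266.02175185, -592.70968633,  230.78567432]), 'tool_rot': array([-4.81390441e-04,  9.77838542e-01,  2.09359854e-01, -7.53347588e-05]), 'ft_force': array([ 1.39308348,  0.33291103, -0.43806249]), 'moment': array([ 0.01439099,  0.00241851, -0.00312289]), 'grip_force': 0.0, 'opening': 85.6103018180156} 18.700000000000003
```

View pics/side0.png

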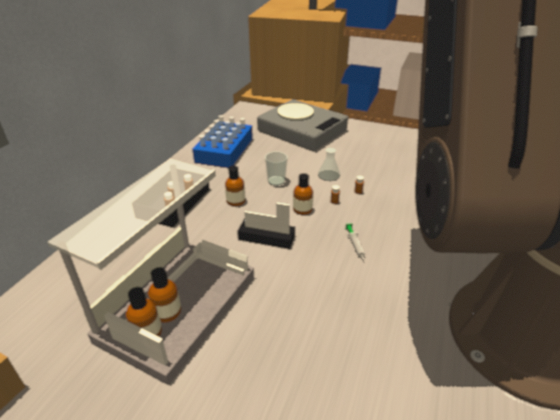

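View pics/top0.png

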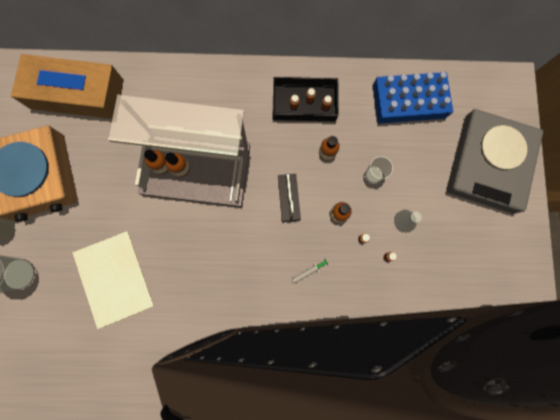

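Side: shelf at lower left with stock bottles (caps about (137,297), (159,278)), loose bottles at (235,188) and (303,195), and divider block at (267,230). Top: loose bottle caps at (333,142) and (344,208), block at (290,197), shelf floor over about (140–245, 140–205).

Create h.py:
```python
import numpy as np,cv2
from cell import r
from scipy.spatial.transform import Rotation as R
C={n:r.camera_model(n) for n in("side","top","wrist")}
def rays(n,px,obs=None):
    px=np.atleast_2d(np.float64(px)); c=C[n]; K=c["mtx"]
    u=(px-K[:2,2])/[K[0,0],K[1,1]]
    if n=="wrist":
        th=np.linalg.norm(u,axis=1,keepdims=True)+1e-9
        d=np.hstack([u/th*np.sin(th),np.cos(th)])
        q=obs["tool_rot"];Rt=R.from_quat([q[1],q[2],q[3],q[0]]).as_matrix();H=c["hand_eye"]
        return Rt@H[:3,3]+obs["tcp_pos"],d@(Rt@H[:3,:3]).T
    M=cv2.Rodrigues(c["rvec"])[0]
    d=np.hstack([u,np.ones((len(u),1))])
    return -M.T@c["tvec"],d@M
def plane(n,px,z,obs=None):
    o,d=rays(n,px,obs); return o+d*((z-o[2])/d[:,2])[:,None]
def tri(*v): # v=(name,px[,obs]) ; returns point, residual mm
    A=np.zeros((3,3));b=np.zeros(3);L=[]
    for a in v:
        o,d=rays(*a);d=d[0]/np.linalg.norm(d[0]);P=np.eye(3)-np.outer(d,d);A+=P;b+=P@o;L.append((P,o))
    X=np.linalg.solve(A,b);return X.round(1),[round(float(np.linalg.norm(P@(X-o))),1) for P,o in L]
def proj(n,X,obs=None):
    c=C[n];X=np.float64(np.atleast_2d(X))
    return cv2.projectPoints(X,c["rvec"],c["tvec"],c["mtx"],None)[0][:,0]
```

Run:
```python
from h import *
print(rays("top",[280,210])[0],rays("side",[280,210])[0])
t=cv2.imread("pics/top0.png");s=cv2.imread("pics/side0.png")
cv2.imwrite("pics/tc.png",cv2.resize(t[85:265,105:370],None,fx=3,fy=3,interpolation=cv2.INTER_CUBIC))
cv2.imwrite("pics/sc.png",cv2.resize(s[160:360,60:325],None,fx=3,fy=3,interpolation=cv2.INTER_CUBIC))
```

```text
[ 358.09962882  -43.18086805 1022.52019253] [238.5377808  618.45528876 644.11764491]
```

View pics/tc.png

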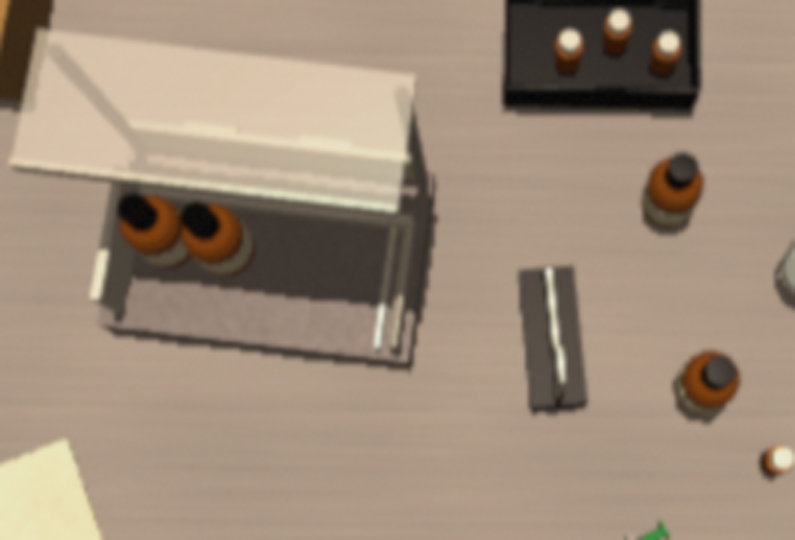

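View pics/sc.png

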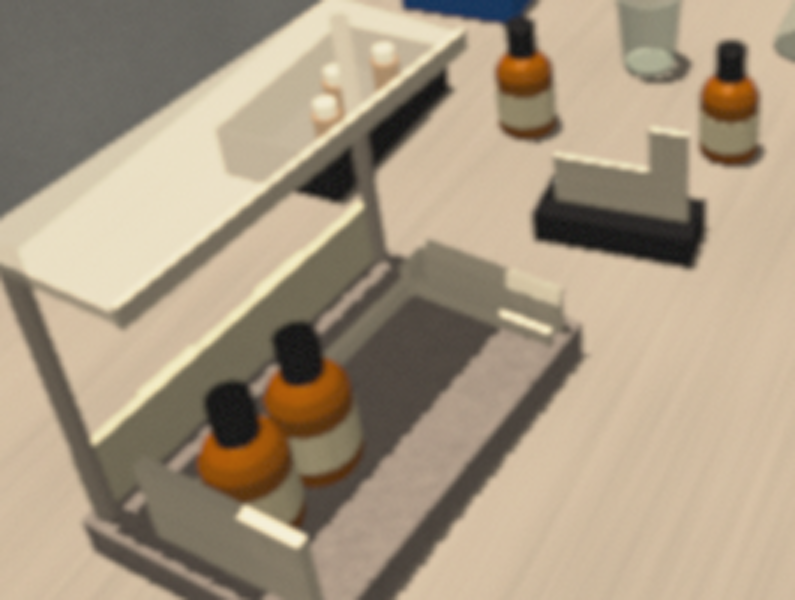

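Top crop: stock caps near (131,206), (195,213); loose caps (683,168), (718,371); block corners (520,270), (573,266), (584,405), (533,411); shelf front edge (105,325)–(410,365); slot lips at (385,345) and (402,300–350). Side crop: loose caps' tops at (519,25), (731,50); tab top (668,132); shelf front right corner (580,328).

Run:
```python
from h import *
T=lambda u,v:[105+(u+.5)/3-.5,85+(v+.5)/3-.5]
S=lambda u,v:[60+(u+.5)/3-.5,160+(v+.5)/3-.5]
for n,a,b in [("capA",T(684,163),S(520,24)),("capB",T(719,368),S(732,50)),("st1",T(131,206),S(230,392)),("st2",T(196,213),S(296,332)),
 ("floorFR",T(411,358),S(580,330)),("boardFR",T(397,209),S(466,34)),("boardFL",T(12,164),S(122,318)),("lipout front corner",T(404,296),S(563,288)),("innerlipfront top",T(377,345),S(550,330)),("tabtop front",T(562,380),S(688,133)),("tab back",T(557,345),S(650,128)),("plate back top",T(548,268),S(556,155))]:
    print(n,*tri(("top",a),("side",b)))
print("block z28",plane("top",[T(520,270),T(573,266),T(585,402),T(533,409)],28).round(1))
print("floor z30",plane("top",[T(110,322),T(411,358)],30).round(1))
# loose/stock caps by mask
t=cv2.imread("pics/top0.png")
```

```text
capA [ 686.7 -186.8   97.6] [1.3, 1.3]
capB [ 511.  -214.9   96. ] [1.5, 1.5]
st1 [628.8 263.1 133.2] [0.7, 0.7]
st2 [623.9 211.3 132. ] [1.2, 1.2]
floorFR [528.8  46.4  16.5] [1.1, 1.1]
boardFR [598.7  39.8 236.1] [1.2, 1.2]
boardFL [626.5 313.8 234.1] [1.3, 1.3]
lipout front corner [559.4  46.1  51.4] [19.2, 19.2]
innerlipfront top [536.4  74.4  39.3] [0.6, 0.6]
tabtop front [498.6 -84.5 104.2] [0.4, 0.4]
tab back [527.  -80.3 104.2] [0.9, 0.9]
plate back top [601.5 -73.5  64.3] [1.2, 1.2]
block z28 [[ 609.6  -49.2   28. ]
 [ 614.2  -96.7   28. ]
 [ 491.4 -108.3   28. ]
 [ 484.4  -62.6   28. ]]
floor z30 [[555.1 310.1  30. ]
 [527.6  45.5  30. ]]
```

Add to h.py:
```python
PSI=-0.101;TH=0.65
def target_R(psi=PSI,th=TH):
    f=np.array([np.cos(psi),np.sin(psi),0]);k=np.array([0,0,1.])
    z=f*np.sin(th)-k*np.cos(th);x=-f*np.cos(th)-k*np.sin(th)
    return np.c_[x,np.cross(z,x),z]
def Rt(o): q=o["tool_rot"];return R.from_quat([q[1],q[2],q[3],q[0]]).as_matrix()
def go(p,o,Rm=None): # tool-axis shift from current tcp to p
    return ((Rt(o) if Rm is None else Rm).T@(np.float64(p)-o["tcp_pos"])).round(1)
def turn(Rg,o): return R.from_matrix(Rt(o).T@Rg).as_rotvec().round(4)
```

Run:
```python
from h import *
o=r.observe()
print(go([420,-200,270],o))
print(turn(target_R(PSI,0),o), R.from_matrix(target_R(PSI,0).T@target_R()).as_rotvec())
```

```text
[ 301.3 -295.3  -38.9]
[-3.0000e-04 -1.3000e-03 -2.6188e+00] [-8.84117141e-18 -6.50000000e-01 -5.82272340e-18]
```

Call:
drive_effector(offsets=[{"x": 43,"y": -42.2,"z": -5.6,"finger_gap": 85},{"x": 43,"y": -42.2,"z": -5.6,"finger_gap": 85},{"x": 43,"y": -42.2,"z": -5.6,"finger_gap": 85},{"x": 43,"y": -42.2,"z": -5.6,"finger_gap": 85},{"x": 43,"y": -42.2,"z": -5.6,"finger_gap": 85},{"x": 43,"y": -42.2,"z": -5.6,"finger_gap": 85},{"x": 43,"y": -42.2,"z": -5.6,"finger_gap": 85},{"finger_gap": 85}], squeeze=30)

```text
time: 1.15
tcp_pos: [420.9, -196.9, 270.9]
tool_rot: [-0.0, 0.977, 0.212, 0.0]
ft_force: [0.4, -0.2, -0.5]
opening: 85.2
grip_force: 0.0
```

Call:
drive_effector(offsets=[{"wz": -0.187,"finger_gap": 85},{"wz": -0.187,"finger_gap": 85},{"wz": -0.187,"finger_gap": 85},{"wz": -0.187,"finger_gap": 85},{"wz": -0.187,"finger_gap": 85},{"wz": -0.187,"finger_gap": 85},{"wz": -0.187,"finger_gap": 85},{"wz": -0.187,"finger_gap": 85},{"wz": -0.187,"finger_gap": 85},{"wz": -0.187,"finger_gap": 85},{"wz": -0.187,"finger_gap": 85},{"wz": -0.187,"finger_gap": 85},{"wz": -0.187,"finger_gap": 85},{"wz": -0.187,"finger_gap": 85},{"wy": -0.1625,"finger_gap": 85},{"wy": -0.1625,"finger_gap": 85},{"wy": -0.1625,"finger_gap": 85},{"wy": -0.1625,"finger_gap": 85},{"finger_gap": 85}])

```text
time: 3.52
tcp_pos: [424.1, -191.3, 276.6]
tool_rot: [0.273, 0.049, 0.961, -0.007]
ft_force: [-0.3, 0.4, 0.8]
opening: 85.1
grip_force: 0.0
```

Run:
```python
from h import *
o=r.observe();im=r.grab_frame("wrist");cv2.imwrite("pics/w1.png",im[:,:,::-1])
import pickle;pickle.dump(o,open("w1.pkl","wb"))
print(o["joint_pos"],o["tcp_pos"],turn(target_R(),o),o["time"])
```

```text
[-0.76057853 -0.03623392  2.33861507  0.74485357  0.51210555 -2.82780213] [ 424.14435502 -191.34167275  276.64393368] [ 0.0122 -0.0961 -0.006 ] 3.525
```

View pics/w1.png

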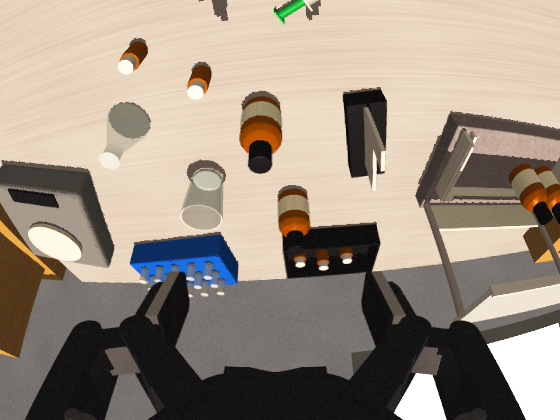

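Wrist view: B's cap at about (260,157), A's cap at about (295,240), divider in its block near (370,130), shelf at right with stock caps near (545,212), and nothing near the fingers. Next I triangulate the cap centroids.

Add to h.py:
```python
def dark(img,x0,y0,x1,y1,thr=45):
    g=img[y0:y1,x0:x1].max(2)<thr
    n,l,st,c=cv2.connectedComponentsWithStats(g.astype(np.uint8))
    i=1+np.argmax(st[1:,4]);return c[i]+[x0,y0],st[i]
```

Run:
```python
from h import *
import pickle
o=pickle.load(open("w1.pkl","rb"))
s,t,w=[cv2.imread(f"pics/{n}.png") for n in("side0","top0","w1")]
for n,a,b,c in [("A",(228,165,242,182),(326,132,340,148),(280,228,312,247)),("B",(296,173,312,190),(338,201,351,216),(243,140,278,176))]:
    ds=dark(s,*a);dt=dark(t,*b,70);dw=dark(w,*c)
    print(n,ds,dt,dw)
    S,T,W=("side",ds[0]),("top",dt[0]),("wrist",dw[0],o)
    print(tri(S,T),tri(S,W),tri(T,W),tri(S,T,W))
for n,a,b,c in [("st1",(126,286,146,312),(143,148,160,164),(0,0,1,1)),("st2",(150,266,170,290),(162,150,180,166),(0,0,1,1))]:
    ds=dark(s,*a);dt=dark(t,*b,45);print(n,ds,dt,tri(("side",ds[0]),("top",dt[0])))
```

```text
A (array([233.11111111, 172.3968254 ]), array([ 2,  2,  7, 11, 63], dtype=int32)) (array([331.62962963, 142.2345679 ]), array([ 1,  5, 10, 11, 81], dtype=int32)) (array([297.55717762, 239.14841849]), array([  3,   1,  29,  18, 411], dtype=int32))
(array([ 684.6, -185.6,   84.4]), [0.6, 0.6]) (array([ 681.6, -180.4,   86. ]), [2.1, 2.1]) (array([ 684. , -182.9,   82.8]), [3.1, 3.1]) (array([ 683.3, -183. ,   84.8]), [1.5, 2.8, 3.7])
B (array([303.07246377, 180.95652174]), array([ 4,  3,  7, 11, 69], dtype=int32)) (array([343.77272727, 210.04545455]), array([ 1,  4, 11, 10, 44], dtype=int32)) (array([259.61191626, 156.40096618]), array([  6,   1,  22,  32, 621], dtype=int32))
(array([ 509.2, -215.3,   82.3]), [1.4, 1.4]) (array([ 511. , -213.4,   84.7]), [1.4, 1.4]) (array([ 506.2, -213.3,   92.3]), [0.5, 0.5]) (array([ 509.4, -213.8,   85.2]), [1.7, 2.5, 2.1])
st1 (array([136.86153846, 297.46923077]), array([  3,   2,  16,  20, 260], dtype=int32)) (array([150.125, 155.   ]), array([  1,   2,  13,  11, 104], dtype=int32)) (array([630.1, 264.3, 117.1]), [0.1, 0.1])
st2 (array([159.06956522, 277.0826087 ]), array([  2,   2,  15,  20, 230], dtype=int32)) (array([171.00980392, 157.97058824]), array([  3,   3,  13,  11, 102], dtype=int32)) (array([623.2, 213. , 117.6]), [0.5, 0.5])
```

Add to h.py:
```python
def tcp_for(g,psi,th=TH): return np.float64(g)+18.7*target_R(psi,th)[:,2]
def plan(g,psi,th=TH):
    o=r.observe();Rg=target_R(psi,th);p=tcp_for(g,psi,th)
    print("turn",turn(Rg,o),"then shift",go(p,o,Rg),"up-axis",Rg.T[:,2].round(3),"tcp",o["tcp_pos"].round(1),"goal",p.round(1),"q",o["joint_pos"].round(2),o["time"])
```

Run:
```python
from h import *
plan([509.5,-214,160],-0.4)
```

```text
turn [ 0.1811 -0.099   0.2413] then shift [  1.7  12.6 164.2] up-axis [-0.605  0.    -0.796] tcp [ 424.7 -191.9  276.9] goal [ 519.9 -218.4  145.1] q [-0.76 -0.04  2.34  0.74  0.51 -2.82] 3.575
```

Call:
drive_effector(offsets=[{"wx": 0.09,"wy": -0.05,"wz": 0.12,"finger_gap": 70},{"wx": 0.09,"wy": -0.05,"wz": 0.12,"finger_gap": 70},{"x": 0.5,"y": 4,"z": 54,"finger_gap": 70},{"x": 0.6,"y": 4,"z": 55,"finger_gap": 70},{"x": 0.6,"y": 4,"z": 55,"finger_gap": 70},{"finger_gap": 70}])

```text
time: 4.32
tcp_pos: [514.5, -212.7, 212.0]
tool_rot: [0.288, 0.18, 0.94, -0.046]
ft_force: [0.2, 0.7, 0.1]
opening: 69.8
grip_force: 0.0
```

Run:
```python
from h import *
plan([509.5,-214,90],-0.4)
```

```text
turn [ 0.0294 -0.0592  0.0118] then shift [ 77.1  -3.2 113.3] up-axis [-0.605  0.    -0.796] tcp [ 514.5 -212.7  212. ] goal [ 519.9 -218.4   75.1] q [-0.5   0.2   2.33  1.24  0.09 -2.91] 4.325
```

Create kin.py:
```python
from h import *
from scipy.optimize import least_squares
D=[([-1.19558,.48072,1.59676,0,1.06508,-.04663],[266.02,-592.71,230.79],[-4.8139e-4,.977838542,.20935985,-7.5e-5])]
import pickle
w=pickle.load(open("w1.pkl","rb"));D.append((w["joint_pos"],w["tcp_pos"],w["tool_rot"]))
o=r.observe();D.append((o["joint_pos"],o["tcp_pos"],o["tool_rot"]))
def wc(p,d,z):return np.array(p)-d*z
A=[];b=[]
for q,p,t in D:
    z=Rt(dict(tool_rot=t))[:,2];p=np.array(p);f=q[1]+q[2];c,s=np.cos(q[0]),np.sin(q[0])
    # unknown a,h,L2,L3,e,d ; radial, lateral, z
    A+= [[1,0,np.sin(q[1]),np.sin(f),-np.cos(f),z@[c,s,0]],[0,0,0,0,0,z@[-s,c,0]],[0,1,np.cos(q[1]),np.cos(f),np.sin(f),z[2]]]
    b+= [p@[c,s,0],p@[-s,c,0],p[2]]
A=np.array(A);b=np.array(b)
# mild prior to pin weak directions
x=np.linalg.lstsq(A,b,rcond=None)[0]
if __name__=="__main__":print(x.round(1),(A@x-b).round(1),np.linalg.svd(A)[1].round(3))
a,h,L2,L3,e,d=x
def ik(g,psi,th):
    Rg=target_R(psi,th);W=np.float64(g)+18.7*Rg[:,2]-d*Rg[:,2]
    j1=np.arctan2(W[1],W[0]);rr=np.hypot(W[0],W[1])
    F=lambda q:[a+L2*np.sin(q[0])+L3*np.sin(q[0]+q[1])-e*np.cos(q[0]+q[1])-rr,h+L2*np.cos(q[0])+L3*np.cos(q[0]+q[1])+e*np.sin(q[0]+q[1])-W[2]]
    s=least_squares(F,[.2,2.2],bounds=([-1.5,.1],[2.5,3]));f=s.x.sum()
    fd=np.array([np.sin(f)*np.cos(j1),np.sin(f)*np.sin(j1),np.cos(f)])
    # signed: positive if tool more downward than forearm
    az=np.array([np.cos(j1),np.sin(j1),0]);zt=Rg[:,2]
    return np.r_[j1,s.x,f,np.arccos(np.clip(fd@zt,-1,1)),np.arctan2(zt@az,zt[2])-f,s.cost].round(2)
if __name__=="__main__":
  for nm,g,psi in[("B",[509.5,-214,90],-.4),("Bhi",[509.5,-214,170],-.4),("A",[685,-185,90],-.27),("P1",[618,156,122],-.1),("P1hi",[618,156,150],-.1),("P1out",[480,170,200],-.1),("P2",[612,101,122],-.1),("tab",[514,-82,90],.1),("slot",[555,65,115],-.1)]:
    for th in(.55,.65,.75):print(nm,th,ik(g,psi,th))
```

```bash
python3 kin.py
```

```text
[-88.4 483.5 634.7 553.6 -82.4 477. ] [ -0.2 -30.3  -2.2   1.    4.7   4.3  -0.7 -21.1  -2.1] [3.336 2.522 0.593 0.342 0.166 0.11 ]
B 0.55 [-0.4   0.52  2.32  2.84  0.25 -0.25  0.  ]
B 0.65 [-0.4   0.58  2.39  2.97  0.47 -0.47  0.  ]
B 0.75 [-0.39  0.67  2.44  3.11  0.72 -0.72  0.  ]
Bhi 0.55 [-0.4   0.33  2.31  2.63  0.04 -0.04  0.  ]
Bhi 0.65 [-0.4   0.36  2.38  2.74  0.25 -0.25  0.  ]
Bhi 0.75 [-0.39  0.43  2.45  2.88  0.48 -0.48  0.  ]
A 0.55 [-0.26  0.61  2.03  2.64  0.04 -0.04  0.  ]
A 0.65 [-0.26  0.63  2.1   2.73  0.24 -0.24  0.  ]
A 0.75 [-0.26  0.68  2.16  2.84  0.44 -0.44  0.  ]
P1 0.55 [0.44 0.51 2.12 2.63 0.27 0.02 0.  ]
P1 0.65 [ 0.49  0.54  2.18  2.73  0.37 -0.15  0.  ]
P1 0.75 [ 0.55  0.59  2.23  2.83  0.53 -0.33  0.  ]
P1hi 0.55 [0.44 0.46 2.12 2.58 0.28 0.08 0.  ]
P1hi 0.65 [ 0.49  0.49  2.18  2.67  0.36 -0.09  0.  ]
P1hi 0.75 [ 0.55  0.53  2.23  2.77  0.49 -0.26  0.  ]
P1out 0.55 [0.68 0.26 2.3  2.56 0.41 0.17 0.  ]
P1out 0.65 [0.77 0.29 2.36 2.65 0.48 0.04 0.  ]
P1out 0.75 [ 0.87  0.35  2.4   2.76  0.6  -0.1   0.  ]
P2 0.55 [ 0.32  0.49  2.17  2.66  0.22 -0.03  0.  ]
P2 0.65 [ 0.37  0.53  2.23  2.76  0.35 -0.22  0.  ]
P2 0.75 [ 0.41  0.58  2.29  2.87  0.53 -0.41  0.  ]
tab 0.55 [-0.37  0.51  2.35  2.87  0.33 -0.23  0.  ]
tab 0.65 [-0.43  0.58  2.41  2.99  0.52 -0.43  0.  ]
tab 0.75 [-0.51  0.67  2.45  3.13  0.74 -0.64  0.  ]
slot 0.55 [ 0.27  0.47  2.29  2.76  0.23 -0.13  0.  ]
slot 0.65 [ 0.32  0.52  2.35  2.87  0.42 -0.34  0.  ]
slot 0.75 [ 0.38  0.59  2.41  3.    0.63 -0.55  0.  ]
```

Create kin.py:
```python
from h import *
from scipy.optimize import least_squares
import pickle,os
def fk(q,p,s4=1):
    a,h,L2,L3,e,d,lat=p
    f=q[1]+q[2];B=R.from_euler('ZYZYZ',[q[0],f,s4*q[3],q[4],q[5]+np.pi/2])
    W=np.array([a+L2*np.sin(q[1])+L3*np.sin(f)-e*np.cos(f),lat,h+L2*np.cos(q[1])+L3*np.cos(f)+e*np.sin(f)])
    z=B.as_matrix()[:,2]
    return R.from_euler('z',q[0]).apply(W)+d*z,B.as_matrix()
def data():
    D=[([-1.19558,.48072,1.59676,0,1.06508,-.04663],[266.02,-592.71,230.79],[-4.8139e-4,.977838542,.20935985,-7.5e-5])]
    w=pickle.load(open("w1.pkl","rb"));D.append((w["joint_pos"],w["tcp_pos"],w["tool_rot"]))
    fn="poses.pkl";L=pickle.load(open(fn,"rb")) if os.path.exists(fn) else []
    o=r.observe();L.append((o["joint_pos"],o["tcp_pos"],o["tool_rot"]));pickle.dump(L,open(fn,"wb"))
    return D+L
def fit():
    D=data()
    P0=np.array([0,480,650,600,0,300,0.])
    F=lambda p:np.r_[np.concatenate([fk(q,p)[0]-np.array(t) for q,t,_ in D]),(p-P0)/300]
    s=least_squares(F,P0);return s.x,D,F(s.x)
P,D,res=fit()
def ik(p,Rg,q0):
    F=lambda q:np.r_[(fk(q,P)[0]-p)/100,(R.from_matrix(Rg.T@fk(q,P)[1])).as_rotvec()*3]
    lo=[-2.75,-.82,.23,-1.56,.09,-2.92];hi=[2.75,2.05,2.67,4.7,2.69,2.92]
    s=least_squares(F,np.clip(q0,np.array(lo)+.01,np.array(hi)-.01),bounds=(lo,hi));return s.x.round(2),round(s.cost,4)
if __name__=="__main__":
  print(P.round(1),res[:-7].round(1))
  for q,t,rot in D: print("rot err",R.from_matrix(Rt(dict(tool_rot=rot)).T@fk(q,P)[1]).magnitude().round(3),R.from_matrix(Rt(dict(tool_rot=rot)).T@fk(q,P,-1)[1]).magnitude().round(3))
  for nm,g,psi in[("B",[509.5,-214,90],-.4),("Bhi",[509.5,-214,170],-.4),("A",[685,-185,90],-.27),("Ahi",[685,-185,170],-.27),("P1",[618,156,122],-.1),("P1out",[480,170,200],-.1),("P2",[612,101,122],-.1),("tab",[514,-82,90],.1),("slot",[555,65,115],-.1)]:
    for th in(.65,.75):print(nm,th,*ik(tcp_for(g,psi,th),target_R(psi,th),[-.3 if g[1]<0 else .4,.4,2.3,3.14,.4,1.4]))
```

```bash
python3 kin.py
```

```text
Traceback (most recent call last):
  File "kin.py", line 21, in <module>
    P,D,res=fit()
            ~~~^^
  File "kin.py", line 20, in fit
    s=least_squares(F,P0);return s.x,D,F(s.x)
  File "kin.py", line 19, in <lambda>
    F=lambda p:np.r_[np.concatenate([fk(q,p)[0]-np.array(t) for q,t,_ in D]),(p-P0)/300]
                                     ~~^^^^^
  File "kin.py", line 6, in fk
    f=q[1]+q[2];B=R.from_euler('ZYZYZ',[q[0],f,s4*q[3],q[4],q[5]+np.pi/2])
                  ~~~~~~~~~~~~^^^^^^^^^^^^^^^^^^^^^^^^^^^^^^^^^^^^^^^^^^^^
  File "scipy/spatial/transform/_rotation.pyx", line 1413, in scipy.spatial.transform._rotation.Rotation.from_euler
ValueError: Expected axis specification to be a non-empty string of upto 3 characters, got ZYZYZ
```

```bash
sed -i "s/B=R.from_euler('ZYZYZ',\[q\[0\],f,s4\*q\[3\],q\[4\],q\[5\]+np.pi\/2\])/B=R.from_euler('ZYZ',[q[0],f,s4*q[3]])*R.from_euler('YZ',[q[4],q[5]+np.pi\/2])/" kin.py; python3 kin.py
```

```text
[-1.000e-01  3.177e+02  5.973e+02  4.451e+02 -3.290e+01  3.718e+02
  3.030e+01] [-0. -0.  0.  0.  0.  0. -0.  0. -0. -0.  0. -0.]Traceback (most recent call last):
  File "kin.py", line 28, in <module>
    for q,t,rot in D: print("rot err",R.from_matrix(Rt(dict(tool_rot=rot)).T@fk(q,P)[1]).magnitude().round(3),R.from_matrix(Rt(dict(tool_rot=rot)).T@fk(q,P,-1)[1]).magnitude().round(3))
                                      ^^^^^^^^^^^^^^^^^^^^^^^^^^^^^^^^^^^^^^^^^^^^^^^^^^^^^^^^^^^^^^^^^^^^
AttributeError: 'float' object has no attribute 'round'
```

```bash
sed -i "/rot err/c\  print([float(R.from_matrix(Rt(dict(tool_rot=t)).T@fk(q,P)[1]).magnitude()) for q,_,t in D])" kin.py; python3 kin.py
```

```text
[-1.000e-01  3.177e+02  5.973e+02  4.451e+02 -3.290e+01  3.718e+02
  3.030e+01] [-0. -0.  0.  0.  0.  0. -0. -0. -0. -0. -0. -0. -0. -0. -0.]
[1.3125113304353527e-05, 2.694249068425362e-16, 4.519247740441019e-16, 4.519247740441019e-16, 4.519247740441019e-16]
B 0.65 [-0.49  0.58  2.46  3.04  0.55  1.59] 0.0
B 0.75 [-0.49  0.65  2.53  3.05  0.8   1.56] 0.0
Bhi 0.65 [-0.49  0.35  2.42  2.95  0.28  1.68] 0.0
Bhi 0.75 [-0.49  0.4   2.49  3.01  0.5   1.62] 0.0
A 0.65 [-0.32  0.64  2.11  3.02  0.27  1.65] 0.0
A 0.75 [-0.33  0.67  2.18  3.06  0.46  1.61] 0.0
Ahi 0.65 [-0.32  0.49  2.08  2.77  0.09  1.9 ] 0.0
Ahi 0.75 [-0.33  0.51  2.15  3.    0.27  1.67] 0.0
P1 0.65 [0.34 0.54 2.22 4.02 0.34 1.08] 0.0
P1 0.75 [0.37 0.58 2.28 3.82 0.51 1.31] 0.0
P1out 0.65 [0.53 0.27 2.41 4.49 0.37 0.77] 0.0
P1out 0.75 [0.58 0.31 2.47 4.2  0.51 1.1 ] 0.0
P2 0.65 [0.22 0.53 2.28 3.75 0.35 1.25] 0.0
P2 0.75 [0.25 0.57 2.34 3.61 0.54 1.42] 0.0
tab 0.65 [-0.43  0.58  2.51  2.58  0.61  1.62] 0.0
tab 0.75 [-0.47  0.66  2.57  2.62  0.83  1.5 ] 0.0
slot 0.65 [0.16 0.51 2.42 3.51 0.45 1.45] 0.0
slot 0.75 [0.18 0.57 2.49 3.45 0.67 1.54] 0.0
```

Add to kin.py:
```python
def row(q0,q1):
    p0,R0=fk(q0,P);p1,R1=fk(q1,P);return R.from_matrix(R0.T@R1).as_rotvec().round(4).tolist()+(R0.T@(p1-p0)).round(1).tolist()
```

Run:
```python
from kin import *
q=np.array(r.observe()["joint_pos"]);print(q,fk(q,P)[0])
q1=q+[0,0,0,0,.15,0];print(3,row(q,q1))
q=q+[0,0,0,0,.45,0];print(fk(q,P)[0])
q=q+[0,0,0,0,0,4.5];q1=q+[0,0,0,.177,0,0];print(10,row(q,q1));q=q+[0,0,0,1.77,0,0];print(fk(q,P)[0],q)
```

```text
[-0.5048394   0.19990838  2.32658039  1.24472923  0.09213248 -2.91429584] [ 514.47262702 -212.66967462  211.9755599 ]
3 [-0.1461, 0.0338, 0.0, 12.5, 54.1, -4.2]
[524.47186062 -47.6090246  225.09113916]
10 [0.0913, -0.0014, 0.1516, 2.1, -33.8, -1.5]
[ 628.25668226 -284.83748082  370.34047596] [-0.5048394   0.19990838  2.32658039  3.01472923  0.54213248  1.58570416]
```

Call:
drive_effector(offsets=[{"wx": -0.1461,"wy": 0.0338,"x": 12.5,"y": 54.1,"z": -4.2,"finger_gap": 70},{"wx": -0.1461,"wy": 0.0338,"x": 12.5,"y": 54.1,"z": -4.2,"finger_gap": 70},{"wx": -0.1461,"wy": 0.0338,"x": 12.5,"y": 54.1,"z": -4.2,"finger_gap": 70},{"finger_gap": 70}])

```text
time: 4.82
tcp_pos: [520.8, -45.8, 226.6]
tool_rot: [0.272, 0.115, 0.94, 0.169]
ft_force: [0.2, -0.4, -0.1]
opening: 70.1
grip_force: 0.0
```

```bash
python3 -c "
from h import *
o=r.observe();print(o['joint_pos'].round(2),o['tcp_pos'])"
```

```text
[-0.51  0.19  2.33  1.24  0.54 -2.91] [520.84031052 -45.8181527  226.5617573 ]
```

Works as modelled. Now the wrist turn (+4.5 about tool z), then the j4 sweep.

Call:
drive_effector(offsets=[{"wz": 0.187,"finger_gap": 70},{"wz": 0.187,"finger_gap": 70},{"wz": 0.187,"finger_gap": 70},{"wz": 0.187,"finger_gap": 70},{"wz": 0.187,"finger_gap": 70},{"wz": 0.187,"finger_gap": 70},{"wz": 0.187,"finger_gap": 70},{"wz": 0.187,"finger_gap": 70},{"wz": 0.187,"finger_gap": 70},{"wz": 0.187,"finger_gap": 70},{"wz": 0.187,"finger_gap": 70},{"wz": 0.187,"finger_gap": 70}])

```text
time: 6.32
tcp_pos: [521.2, -47.8, 226.3]
tool_rot: [-0.033, 0.899, 0.301, 0.318]
ft_force: [0.1, 0.1, 0.4]
opening: 70.0
grip_force: 0.0
```

Call:
drive_effector(offsets=[{"wz": 0.187,"finger_gap": 70},{"wz": 0.187,"finger_gap": 70},{"wz": 0.187,"finger_gap": 70},{"wz": 0.187,"finger_gap": 70},{"wz": 0.187,"finger_gap": 70},{"wz": 0.187,"finger_gap": 70},{"wz": 0.187,"finger_gap": 70},{"wz": 0.187,"finger_gap": 70},{"wz": 0.187,"finger_gap": 70},{"wz": 0.187,"finger_gap": 70},{"wz": 0.187,"finger_gap": 70},{"wz": 0.187,"finger_gap": 70},{"finger_gap": 70}])

```text
time: 7.95
tcp_pos: [521.2, -47.7, 226.3]
tool_rot: [0.3, -0.663, 0.677, -0.109]
ft_force: [-0.7, 0.2, -0.8]
opening: 70.2
grip_force: 0.0
```

Run:
```python
from kin import *
q=np.array(r.observe()["joint_pos"]);print(q.round(3))
q1=q+[0,0,0,.177,0,0];print(10,row(q,q1))
```

```text
[-0.507  0.192  2.332  1.241  0.54   1.576]
10 [0.091, -0.0004, 0.1518, 2.4, -33.7, -1.5]
```

Call:
drive_effector(offsets=[{"wx": 0.091,"wz": 0.152,"x": 2.4,"y": -33.7,"z": -1.5,"finger_gap": 70},{"wx": 0.091,"wz": 0.152,"x": 2.4,"y": -33.7,"z": -1.5,"finger_gap": 70},{"wx": 0.091,"wz": 0.152,"x": 2.4,"y": -33.7,"z": -1.5,"finger_gap": 70},{"wx": 0.091,"wz": 0.152,"x": 2.4,"y": -33.7,"z": -1.5,"finger_gap": 70},{"wx": 0.091,"wz": 0.152,"x": 2.4,"y": -33.7,"z": -1.5,"finger_gap": 70},{"wx": 0.091,"wz": 0.152,"x": 2.4,"y": -33.7,"z": -1.5,"finger_gap": 70},{"wx": 0.091,"wz": 0.152,"x": 2.4,"y": -33.7,"z": -1.5,"finger_gap": 70},{"wx": 0.091,"wz": 0.152,"x": 2.4,"y": -33.7,"z": -1.5,"finger_gap": 70},{"wx": 0.091,"wz": 0.152,"x": 2.4,"y": -33.7,"z": -1.5,"finger_gap": 70},{"wx": 0.091,"wz": 0.152,"x": 2.4,"y": -33.7,"z": -1.5,"finger_gap": 70},{"finger_gap": 70}])

```text
time: 9.32
tcp_pos: [624.8, -283.7, 371.8]
tool_rot: [0.527, 0.149, 0.825, -0.139]
ft_force: [0.7, -0.3, -0.3]
opening: 69.8
grip_force: 0.0
```

```bash
sed -i 's/TH=0.65/TH=0.75/' h.py
```

Run:
```python
from h import *
plan([509.5,-214,170],-0.4)
```

```text
turn [-0.0457  0.4004  0.0576] then shift [235.1  19.3  75.5] up-axis [-0.682  0.    -0.732] tcp [ 624.8 -283.7  371.8] goal [ 521.2 -219.   156.3] q [-0.5   0.19  2.33  3.02  0.53  1.57] 9.325
```

Call:
drive_effector(offsets=[{"wx": -0.0152,"wy": 0.1335,"wz": 0.0192,"finger_gap": 70},{"wx": -0.0152,"wy": 0.1335,"wz": 0.0192,"finger_gap": 70},{"wx": -0.0152,"wy": 0.1335,"wz": 0.0192,"finger_gap": 70},{"x": 58.8,"y": 4.8,"z": 18.9,"finger_gap": 70},{"x": 58.8,"y": 4.8,"z": 18.9,"finger_gap": 70},{"x": 58.8,"y": 4.8,"z": 18.9,"finger_gap": 70},{"x": 58.8,"y": 4.8,"z": 18.9,"finger_gap": 70},{"finger_gap": 70}])

```text
time: 10.32
tcp_pos: [578.1, -211.0, 142.4]
tool_rot: [0.449, 0.151, 0.878, -0.066]
ft_force: [-0.1, 0.6, 0.9]
opening: 70.0
grip_force: 0.0
```

Run:
```python
from h import *
plan([509.5,-214,90],-0.4)
o=r.observe();im=r.grab_frame("wrist");cv2.imwrite("pics/w2.png",im[:,:,::-1])
import pickle;pickle.dump(o,open("w2.pkl","wb"))
```

```text
turn [0.0658 0.1913 0.0311] then shift [ 81.1 -29.5  14.8] up-axis [-0.682  0.    -0.732] tcp [ 578.1 -211.   142.4] goal [ 521.2 -219.    76.3] q [-0.48  0.61  2.52  2.98  0.94  1.6 ] 10.325
```

View pics/w2.png

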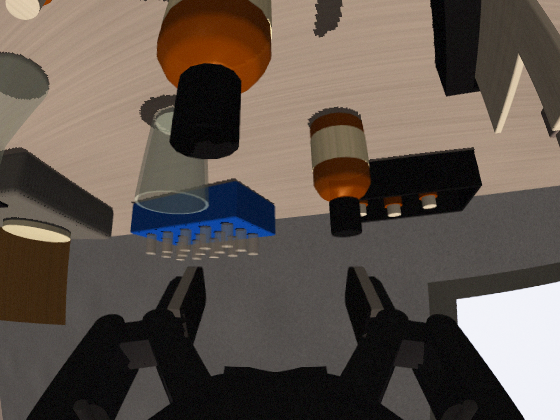

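B's cap blob is at about (206,112) and A's cap at (345,216), both below and in front of the camera; the fingers are clear.

Run:
```python
from h import *
import pickle
o=pickle.load(open("w2.pkl","rb"));o1=pickle.load(open("w1.pkl","rb"))
s,t,w,w1=[cv2.imread(f"pics/{n}.png") for n in("side0","top0","w2","w1")]
for n,a,b,c in [("A",(228,165,242,182),(326,132,340,148),(325,195,362,240)),("B",(296,173,312,190),(338,201,351,216),(165,55,248,162))]:
    ds=dark(s,*a);dt=dark(t,*b,70);dw=dark(w,*c,40)
    print(n,dw);S,T,W=("side",ds[0]),("top",dt[0]),("wrist",dw[0],o)
    L=[S,T,W]
    if n=="B":L.append(("wrist",dark(w1,243,140,278,176)[0],o1))
    print(tri(S,W),tri(T,W),tri(*L))
plan([509.5,-214,170],-0.4)
```

```text
A (array([345.06902502, 216.61777394]), array([   4,    2,   33,   40, 1159], dtype=int32))
(array([ 684.2, -183.7,   86.1]), [0.2, 0.2]) (array([ 683.2, -184.6,   86.6]), [0.9, 0.9]) (array([ 684. , -184.5,   85.9]), [0.7, 1.2, 0.8])
B (array([206.54066318, 112.16369983]), array([   5,    9,   71,   95, 5730], dtype=int32))
(array([ 510.2, -212.9,   85.3]), [1.3, 1.3]) (array([ 507.5, -213.2,   88.4]), [1.5, 1.5]) (array([ 509.4, -213.5,   85.9]), [2.0, 2.6, 1.2, 1.2])
turn [0.0649 0.1986 0.0307] then shift [ 31.6 -29.  -41.9] up-axis [-0.682  0.    -0.732] tcp [ 580.2 -212.4  147.2] goal [ 521.2 -219.   156.3] q [-0.48  0.6   2.52  2.98  0.93  1.6 ] 10.375
```

Call:
drive_effector(offsets=[{"y": -14,"z": -30,"finger_gap": 70},{"y": -14,"z": -30,"finger_gap": 70},{"wx": 0.0216,"wy": 0.066,"wz": 0.01,"finger_gap": 70},{"wx": 0.0216,"wy": 0.066,"wz": 0.01,"finger_gap": 70},{"wx": 0.0216,"wy": 0.066,"wz": 0.01,"finger_gap": 70},{"finger_gap": 70}])

```text
time: 11.12
tcp_pos: [528.0, -226.0, 191.6]
tool_rot: [0.367, 0.184, 0.908, -0.076]
ft_force: [0.6, 0.9, 0.6]
opening: 70.1
grip_force: 0.0
```

Run:
```python
from h import *
plan([509.5,-213.5,91],-0.4)
```

```text
turn [-0.0028  0.0193  0.0011] then shift [84.6  4.3 77.4] up-axis [-0.682  0.    -0.732] tcp [ 528.  -226.   191.6] goal [ 521.2 -218.5   77.3] q [-0.5   0.31  2.46  2.97  0.4   1.66] 11.125
```

Call:
drive_effector(offsets=[{"wy": 0.0193,"y": 4.3,"finger_gap": 70},{"x": 28.2,"z": 25.8,"finger_gap": 70},{"x": 28.2,"z": 25.8,"finger_gap": 70},{"x": 28.2,"z": 25.8,"finger_gap": 70},{"finger_gap": 70}])

```text
time: 11.75
tcp_pos: [516.0, -216.3, 68.6]
tool_rot: [0.352, 0.187, 0.914, -0.072]
ft_force: [0.3, 0.5, 0.0]
opening: 70.3
grip_force: 0.0
```

Run:
```python
from h import *
plan([509.5,-213.5,91],-0.4)
```

```text
turn [-0.0016 -0.0147 -0.0023] then shift [-10.1   0.1  -2.5] up-axis [-0.682  0.    -0.732] tcp [ 516.  -216.3   68.6] goal [ 521.2 -218.5   77.3] q [-0.49  0.67  2.54  3.06  0.8   1.56] 11.75
```

Call:
drive_effector(offsets=[{"wy": -0.0147,"x": -10,"z": -2.5,"finger_gap": 70},{"finger_gap": 70},{"finger_gap": 40},{"finger_gap": 20},{"finger_gap": 20},{"finger_gap": 20},{"finger_gap": 20},{"finger_gap": 20}], squeeze=40)

```text
time: 12.75
tcp_pos: [522.7, -219.3, 79.6]
tool_rot: [0.361, 0.186, 0.911, -0.074]
ft_force: [-2.2, 1.4, 11.9]
opening: 24.9
grip_force: 38.7
```

Run:
```python
from h import *
plan([509.5,-213.5,91],-0.4)
```

```text
turn [-0.0028  0.0052 -0.0023] then shift [2.8 0.2 0.6] up-axis [-0.682  0.    -0.732] tcp [ 522.7 -219.3   79.6] goal [ 521.2 -218.5   77.3] q [-0.49  0.65  2.53  3.06  0.79  1.57] 12.75
```

Call:
drive_effector(offsets=[{"x": -7,"z": -7,"finger_gap": 20},{"x": -20,"z": -22,"finger_gap": 20},{"x": -30,"z": -33,"finger_gap": 20},{"x": -30,"z": -33,"finger_gap": 20},{"finger_gap": 20},{"wx": -0.068,"wz": -0.073,"finger_gap": 20},{"wx": -0.068,"wz": -0.073,"finger_gap": 20},{"wx": -0.068,"wz": -0.073,"finger_gap": 20},{"finger_gap": 20}])

```text
time: 13.88
tcp_pos: [522.5, -220.5, 208.0]
tool_rot: [0.368, 0.076, 0.926, -0.032]
ft_force: [-0.5, -0.9, -1.6]
opening: 24.8
grip_force: 39.8
```

Add to h.py:
```python
O=np.array([605.,181.6,0])
def sh(x,y,z=0,psi=None): psi=PSI if psi is None else psi; return O+[x*np.cos(psi)-y*np.sin(psi),x*np.sin(psi)+y*np.cos(psi),z]
def inv(p): d=np.float64(p)-O; c,s=np.cos(PSI),np.sin(PSI); return np.array([c*d[0]+s*d[1],-s*d[0]+c*d[1],d[2]]).round(1)
def planb(b,fw=14.4,hz=79.6,lat=-0.2,psi=None,th=TH):
    psi=PSI if psi is None else psi
    o=r.observe();Rg=target_R(psi,th);p=np.float64(b)+fw*np.array([np.cos(psi),np.sin(psi),0])+lat*np.array([-np.sin(psi),np.cos(psi),0])+[0,0,hz]
    print("turn",turn(Rg,o),"then shift",go(p,o,Rg),"tcp",o["tcp_pos"].round(1),"goal",p.round(1),"q",o["joint_pos"].round(2),o["time"],o["opening"],o["ft_force"].round(1))
```

Run:
```python
from h import *
planb(sh(-95,-24,130))
```

```text
turn [-0.0456  0.0069 -0.0438] then shift [ 27.5 384.2 -27.8] tcp [ 522.5 -220.5  208. ] goal [522.4 165.7 209.6] q [-0.68  0.27  2.42  2.16  0.41  2.12] 13.875 24.80811164654099 [-0.5 -0.9 -1.6]
```

Call:
drive_effector(offsets=[{"wx": -0.015,"wy": 0.002,"wz": -0.015,"x": 1,"y": 18,"z": -1,"finger_gap": 20},{"wx": -0.015,"wy": 0.002,"wz": -0.015,"x": 3,"y": 42,"z": -3,"finger_gap": 20},{"wx": -0.015,"wy": 0.002,"wz": -0.015,"x": 4,"y": 55,"z": -4,"finger_gap": 20},{"x": 4,"y": 55,"z": -4,"finger_gap": 20},{"x": 4,"y": 55,"z": -4,"finger_gap": 20},{"x": 4,"y": 55,"z": -4,"finger_gap": 20},{"x": 4,"y": 55,"z": -4,"finger_gap": 20},{"x": 2.5,"y": 35,"z": -2.8,"finger_gap": 20},{"x": 1,"y": 14,"z": -1,"finger_gap": 20},{"finger_gap": 20},{"finger_gap": 20}])

```text
time: 15.25
tcp_pos: [534.5, 94.1, 212.5]
tool_rot: [0.373, 0.046, 0.927, -0.02]
ft_force: [0.7, 0.4, -1.2]
opening: 24.8
grip_force: 39.9
```

Run:
```python
from h import *
planb(sh(-95,-24,130))
o=r.observe();im=r.grab_frame("wrist");cv2.imwrite("pics/w3.png",im[:,:,::-1])
import pickle;pickle.dump(o,open("w3.pkl","wb"))
cv2.imwrite("pics/w3z.png",cv2.resize(im[:,:,::-1],None,fx=1.42,fy=1.42,interpolation=cv2.INTER_CUBIC))
```

```text
turn [-0.0007  0.0152  0.0021] then shift [ 16.1  70.  -11. ] tcp [534.5  94.1 212.5] goal [522.4 165.7 209.6] q [0.31 0.24 2.46 3.94 0.4  1.11] 15.25 24.79174826022899 [ 0.7  0.4 -1.2]
```

View pics/w3z.png

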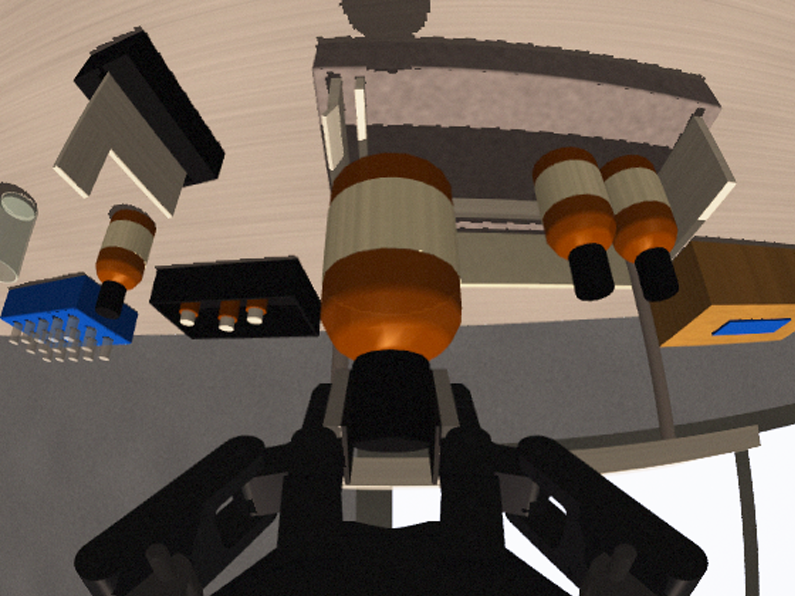

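The bottle is held upright. On the shelf, the front top edge runs (316,67)–(719,105) in the zoomed picture, the inner lip's front is at (361,80), the stock caps are at (592,272) and (657,273), and the slot lies between the lips around (348,85).

Run:
```python
from h import *
import pickle
o=pickle.load(open("w3.pkl","rb"));w=cv2.imread("pics/w3.png");s=cv2.imread("pics/side0.png");t=cv2.imread("pics/top0.png")
Z=lambda u,v:[(u+.5)/1.42-.5,(v+.5)/1.42-.5]
print("floor corners",plane("wrist",[Z(316,67),Z(719,105)],30,o).round(1))
print("expect",sh(-65,-141),sh(-65,133))
print("bottom",plane("wrist",[Z(318,38),Z(705,78)],0,o).round(1))
print("innerlip front z42",plane("wrist",[Z(357,79),Z(365,79)],42,o).round(1),"exp",sh(-57.5,-111))
print("outer lip top z56",plane("wrist",[Z(332,80),Z(340,80),Z(322,106),Z(332,166),Z(342,168)],56,o).round(1))
print("slot floor z30 front",plane("wrist",[Z(340,74),Z(357,74)],30,o).round(1))
for n,a,b,c in [("st1",(126,286,146,312),(143,148,160,164),(446,172,480,214)),("st2",(150,266,170,290),(162,150,180,166),(398,168,435,214))]:
    ds=dark(s,*a);dt=dark(t,*b,45);dw=dark(w,*c,45);print(n,dw)
    X=tri(("side",ds[0]),("wrist",dw[0],o));Y=tri(("top",dt[0]),("wrist",dw[0],o));V=tri(("top",dt[0]),("side",ds[0]),("wrist",dw[0],o));print(X,Y,V,inv(V[0]))
```

```text
floor corners [[523.9  52.6  30. ]
 [551.  316.7  30. ]]
expect [526.11445049  47.87240345   0.        ] [553.74142407 320.47605407   0.        ]
bottom [[521.5  50.8   0. ]
 [550.5 319.8   0. ]]
innerlip front z42 [[527.4  76.5  42. ]
 [528.   80.8  42. ]] exp [536.60108037  76.9633057    0.        ]
outer lip top z56 [[516.3  65.8  56. ]
 [516.9  69.9  56. ]
 [533.2  57.   56. ]
 [582.1  52.9  56. ]
 [584.8  58.7  56. ]]
slot floor z30 front [[531.   65.4  30. ]
 [532.3  75.1  30. ]]
st1 (array([462.15050167, 193.26755853]), array([  1,   2,  31,  39, 897], dtype=int32))
(array([630.1, 264.1, 116.9]), [0.0, 0.0]) (array([630.4, 264.4, 116.7]), [0.1, 0.1]) (array([630.1, 264.2, 116.9]), [0.2, 0.1, 0.1]) [ 16.6  84.7 116.9]
st2 (array([415.78803245, 191.22008114]), array([  2,   3,  32,  41, 986], dtype=int32))
(array([623.1, 212.5, 116.9]), [0.1, 0.1]) (array([624.1, 213.3, 116.2]), [0.3, 0.3]) (array([623.4, 212.8, 117. ]), [0.6, 0.4, 0.3]) [ 15.2  32.9 117. ]
```

Call:
drive_effector(offsets=[{"wy": 0.015,"x": 4,"y": 18,"z": -3,"finger_gap": 20},{"x": 4,"y": 18,"z": -3,"finger_gap": 20},{"x": 4,"y": 18,"z": -3,"finger_gap": 20},{"x": 4,"y": 17,"z": -2,"finger_gap": 20},{"finger_gap": 20},{"finger_gap": 20}])

```text
time: 16.05
tcp_pos: [523.4, 165.6, 209.8]
tool_rot: [0.366, 0.046, 0.929, -0.02]
ft_force: [0.0, -0.2, -0.9]
opening: 24.6
grip_force: 40.0
```

Run:
```python
from h import *
planb(sh(-95,-22.5,44))
```

```text
turn [-0.0015  0.0013  0.0016] then shift [59.5  1.4 62.4] tcp [523.4 165.6 209.8] goal [522.5 167.1 123.6] q [0.52 0.27 2.4  4.33 0.45 0.91] 16.05 24.594478572763602 [ 0.  -0.2 -0.9]
```

Call:
drive_effector(offsets=[{"x": 15,"y": 0.4,"z": 15.6,"finger_gap": 20},{"x": 15,"y": 0.4,"z": 15.6,"finger_gap": 20},{"x": 15,"y": 0.4,"z": 15.6,"finger_gap": 20},{"x": 14.5,"y": 0.2,"z": 15.6,"finger_gap": 20},{"finger_gap": 20},{"finger_gap": 20}])

```text
time: 16.8
tcp_pos: [522.9, 167.3, 124.2]
tool_rot: [0.367, 0.046, 0.929, -0.019]
ft_force: [1.0, -0.1, -2.5]
opening: 24.5
grip_force: 40.0
```

Run:
```python
from h import *
planb(sh(16,-22.5,42))
```

```text
turn [-0.0014  0.0017  0.0016] then shift [-79.2  -0.2  77.3] tcp [522.9 167.3 124.2] goal [633.  156.  121.6] q [0.53 0.51 2.47 3.91 0.62 1.4 ] 16.8 24.51059123101875 [ 1.  -0.1 -2.5]
```

Call:
drive_effector(offsets=[{"x": -13,"z": 13,"finger_gap": 20},{"x": -20,"z": 19.5,"finger_gap": 20},{"x": -20,"z": 19.5,"finger_gap": 20},{"x": -17,"z": 16.5,"finger_gap": 20},{"x": -9.2,"z": 8.8,"finger_gap": 20},{"finger_gap": 20},{"finger_gap": 20}])

```text
time: 17.68
tcp_pos: [632.0, 156.7, 121.2]
tool_rot: [0.366, 0.046, 0.929, -0.019]
ft_force: [-0.4, 0.1, -2.3]
opening: 24.4
grip_force: 40.0
```

Run:
```python
from h import *
planb(sh(16,-22.5,30))
o=r.observe();im=r.grab_frame("wrist");cv2.imwrite("pics/w4.png",im[:,:,::-1])
```

```text
turn [-0.0008  0.0009  0.0024] then shift [ 7.2 -0.6  9.2] tcp [632.  156.7 121.2] goal [633.  156.  109.6] q [0.38 0.55 2.27 3.87 0.49 1.26] 17.675 24.447036813927134 [-0.4  0.1 -2.3]
```

View pics/w4.png

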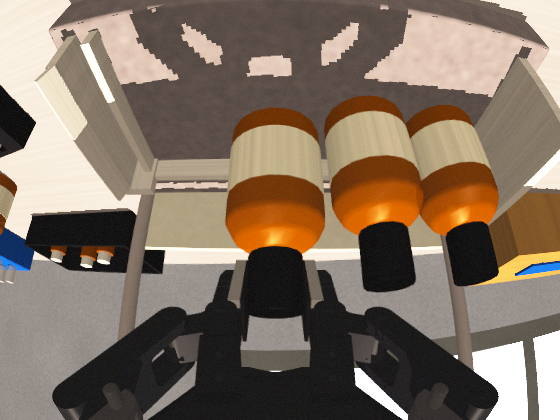

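The held bottle is in line beside the two stock bottles with a small gap, and the fingers are clear. Lower it slowly.

Call:
drive_effector(offsets=[{"x": 1.5,"z": 2,"finger_gap": 20},{"x": 1.7,"z": 2,"finger_gap": 20},{"x": 1.5,"z": 1.8,"finger_gap": 20},{"x": 1,"z": 1.2,"finger_gap": 20},{"finger_gap": 20},{"finger_gap": 20}])

```text
time: 18.48
tcp_pos: [633.5, 156.7, 112.3]
tool_rot: [0.367, 0.046, 0.929, -0.019]
ft_force: [0.4, 0.9, -1.7]
opening: 25.0
grip_force: 40.0
```

Run:
```python
from h import *
planb(sh(16,-22.5,30))
```

```text
turn [-0.0008  0.0016  0.0021] then shift [ 2.2 -0.8  1.7] tcp [633.5 156.7 112.3] goal [633.  156.  109.6] q [0.38 0.57 2.27 3.85 0.51 1.29] 18.475 25.042093140469056 [ 0.4  0.9 -1.7]
```

Call:
drive_effector(offsets=[{"x": 0.7,"z": 0.7,"finger_gap": 20},{"x": 0.7,"z": 0.7,"finger_gap": 20},{"finger_gap": 20}])

```text
time: 18.85
tcp_pos: [633.3, 156.7, 110.2]
tool_rot: [0.366, 0.046, 0.929, -0.019]
ft_force: [0.3, -0.5, -1.2]
opening: 24.7
grip_force: 40.0
```

Call:
drive_effector(offsets=[{"x": 0.5,"z": 0.6,"finger_gap": 20},{"finger_gap": 20}])

```text
time: 19.1
tcp_pos: [633.6, 156.7, 109.7]
tool_rot: [0.367, 0.046, 0.929, -0.019]
ft_force: [-2.3, -0.6, 1.1]
opening: 25.0
grip_force: 40.4
```

Call:
drive_effector(offsets=[{"x": 0.4,"z": 0.4,"finger_gap": 20},{"finger_gap": 20}])

```text
time: 19.35
tcp_pos: [633.9, 156.7, 109.7]
tool_rot: [0.367, 0.046, 0.929, -0.019]
ft_force: [-3.0, -1.1, 7.5]
opening: 24.9
grip_force: 41.0
```

Call:
drive_effector(offsets=[{"finger_gap": 28},{"finger_gap": 32},{"finger_gap": 38},{"finger_gap": 38}])

```text
time: 19.85
tcp_pos: [633.3, 156.7, 108.9]
tool_rot: [0.366, 0.046, 0.929, -0.019]
ft_force: [0.0, 0.0, 0.6]
opening: 37.8
grip_force: 0.0
```

Run:
```python
from h import *
o=r.observe();print(Rt(o).T@np.array([0,0,40]))
```

```text
[-27.30699238  -0.0803613  -29.2287822 ]
```

Call:
drive_effector(offsets=[{"z": -20,"finger_gap": 40},{"z": -40,"finger_gap": 45},{"z": -45,"finger_gap": 60},{"z": -20,"finger_gap": 70},{"finger_gap": 70},{"finger_gap": 70}])

```text
time: 20.6
tcp_pos: [549.0, 165.5, 200.1]
tool_rot: [0.367, 0.046, 0.929, -0.019]
ft_force: [-0.0, 0.6, 0.1]
opening: 70.2
grip_force: 0.0
```

Run:
```python
from h import *
o=r.observe();s=r.grab_frame("side");w=r.grab_frame("wrist");cv2.imwrite("pics/w5.png",w[:,:,::-1]);cv2.imwrite("pics/s5.png",s[:,:,::-1])
import pickle;pickle.dump(o,open("w5.pkl","wb"))
p=proj("side",[sh(16,-22.5,117.5),sh(15.2,33,117.5),[684,-184.5,87]]);print(p)
wc=dark(w,200,130,420,330,45)
for q in p:
    x,y=q.astype(int);print(dark(s,x-9,y-12,x+9,y+12,45))
g=(w.max(2)<45).astype(np.uint8);n,l,st,c=cv2.connectedComponentsWithStats(g)
for i in range(1,n):
    if 250<st[i,4]<6000:print(st[i],c[i])
plan([560,0,170],-0.2);plan([684,-184.5,170],-0.27)
```

```text
[[178.90548689 256.97767497]
 [158.71252443 276.97493463]
 [233.29599013 171.83841535]]
(array([178.09895833, 257.39583333]), array([  3,   5,  13,  18, 192], dtype=int32))
(array([159.03153153, 277.13963964]), array([  3,   4,  15,  19, 222], dtype=int32))
(array([233.45454545, 173.70909091]), array([ 6, 10,  8, 10, 55], dtype=int32))
[   0   41   99  103 3751] [50.96507598 89.56518262]
[ 325  179   33   44 1203] [341.23773899 200.93433084]
[ 260  180   31   44 1245] [274.89879518 202.06666667]
[ 384  181   33   43 1103] [399.70081596 202.0199456 ]
[  67  190  106   55 4017] [124.04406273 215.84466019]
[ 24 206  21  26 382] [ 34.03664921 218.36387435]
turn [0.066  0.0009 0.0747] then shift [ -11.9 -159.6   70.1] up-axis [-0.682  0.    -0.732] tcp [548.8 165.2 199.5] goal [572.5  -2.5 156.3] q [0.49 0.32 2.37 4.25 0.44 0.95] 20.7
turn [0.1138 0.001  0.1259] then shift [-143.5 -300.9  192.6] up-axis [-0.682  0.    -0.732] tcp [548.8 165.2 199.5] goal [ 696.3 -187.9  156.3] q [0.49 0.32 2.37 4.25 0.44 0.95] 20.7
```

Call:
drive_effector(offsets=[{"wx": 0.057,"wz": 0.063,"y": -20,"finger_gap": 70},{"wx": 0.057,"wz": 0.063,"y": -40,"finger_gap": 70},{"y": -50,"finger_gap": 70},{"y": -50,"finger_gap": 70},{"y": -50,"finger_gap": 70},{"x": -36,"y": -25,"z": 48,"finger_gap": 70},{"x": -36,"y": -25,"z": 48,"finger_gap": 70},{"x": -36,"y": -25,"z": 48,"finger_gap": 70},{"x": -25,"y": -16,"z": 36,"finger_gap": 70},{"finger_gap": 70}])

```text
time: 21.95
tcp_pos: [686.2, -176.4, 159.8]
tool_rot: [0.364, 0.126, 0.921, -0.05]
ft_force: [-0.6, 0.7, -1.0]
opening: 70.0
grip_force: 0.0
```

Run:
```python
from h import *
plan([684,-184.5,91],-0.27)
```

```text
turn [-0.001   0.0028 -0.0021] then shift [46.8 -8.4 69. ] up-axis [-0.682  0.    -0.732] tcp [ 686.2 -176.4  159.8] goal [ 696.3 -187.9   77.3] q [-0.31  0.49  2.18  3.06  0.29  1.63] 21.95
```

Call:
drive_effector(offsets=[{"x": -6,"y": -8.4,"z": 6.5,"finger_gap": 70},{"x": 17.5,"z": 21,"finger_gap": 70},{"x": 17.5,"z": 21,"finger_gap": 70},{"x": 16,"z": 19,"finger_gap": 70},{"finger_gap": 70},{"finger_gap": 70}])

```text
time: 22.7
tcp_pos: [694.6, -185.1, 81.6]
tool_rot: [0.364, 0.125, 0.922, -0.049]
ft_force: [-0.8, -0.5, -0.2]
opening: 70.2
grip_force: 0.0
```

Run:
```python
from h import *
plan([684,-184.5,91],-0.27)
```

```text
turn [ 0.0007  0.0027 -0.0003] then shift [ 1.2 -2.3  4.7] up-axis [-0.682  0.    -0.732] tcp [ 694.6 -185.1   81.6] goal [ 696.3 -187.9   77.3] q [-0.32  0.66  2.19  3.06  0.46  1.61] 22.7
```

Call:
drive_effector(offsets=[{"x": 0.5,"y": -2.3,"z": 3.5,"finger_gap": 60},{"finger_gap": 40},{"finger_gap": 20},{"finger_gap": 20},{"finger_gap": 20},{"finger_gap": 20}], squeeze=40)

```text
time: 23.45
tcp_pos: [696.5, -188.0, 79.1]
tool_rot: [0.365, 0.125, 0.921, -0.049]
ft_force: [-2.1, -0.3, 6.2]
opening: 24.7
grip_force: 39.1
```

Run:
```python
from h import *
o=r.observe();b=np.array([684,-184.5,0]);d=o["tcp_pos"]-b;psi=-.27
print(d, d@[np.cos(psi),np.sin(psi),0],d@[-np.sin(psi),np.cos(psi),0],o["opening"])
```

```text
[12.46068894 -3.54440985 79.13162338] 12.954654878192834 -0.09234159306813287 24.707373396629386
```

Call:
drive_effector(offsets=[{"x": -7,"z": -7,"finger_gap": 20},{"x": -20,"z": -22,"finger_gap": 20},{"x": -30,"z": -33,"finger_gap": 20},{"x": -30,"z": -33,"finger_gap": 20},{"wx": -0.0376,"wz": -0.0403,"finger_gap": 20},{"wx": -0.0376,"wz": -0.0403,"finger_gap": 20},{"wx": -0.0376,"wz": -0.0403,"finger_gap": 20},{"finger_gap": 20}])

```text
time: 24.45
tcp_pos: [694.9, -188.9, 208.2]
tool_rot: [0.368, 0.055, 0.928, -0.023]
ft_force: [-0.3, 0.4, -1.4]
opening: 24.7
grip_force: 39.4
```

Run:
```python
from h import *
planb(sh(-95,-77.5,130),fw=13,hz=79.1,lat=0)
```

```text
turn [-0.0139  0.0051 -0.0127] then shift [ 152.2  282.  -143. ] tcp [ 694.9 -188.9  208.2] goal [515.6 112.8 209.1] q [-0.41  0.42  2.12  2.15  0.23  2.34] 24.45 24.73053981298944 [-0.3  0.4 -1.4]
```

Call:
drive_effector(offsets=[{"wx": -0.007,"wy": 0.0025,"wz": -0.0065,"x": 12,"y": 5,"z": -12,"finger_gap": 20},{"wx": -0.007,"wy": 0.0025,"wz": -0.0065,"x": 28,"y": 15,"z": -28,"finger_gap": 20},{"x": 28,"y": 30,"z": -28,"finger_gap": 20},{"x": 25,"y": 42,"z": -25,"finger_gap": 20},{"x": 20,"y": 45,"z": -20,"finger_gap": 20},{"x": 15,"y": 50,"z": -12,"finger_gap": 20},{"x": 12,"y": 45,"z": -9,"finger_gap": 20},{"x": 8,"y": 34,"z": -6,"finger_gap": 20},{"x": 4,"y": 16,"z": -3,"finger_gap": 20},{"finger_gap": 20},{"finger_gap": 20}])

```text
time: 25.82
tcp_pos: [532.1, 78.8, 211.1]
tool_rot: [0.369, 0.046, 0.928, -0.016]
ft_force: [0.1, -0.3, -0.6]
opening: 25.2
grip_force: 39.6
```

Run:
```python
from h import *
planb(sh(-95,-77.5,130),fw=13,hz=79.1,lat=0)
```

```text
turn [ 0.0045  0.0061 -0.0008] then shift [ 15.8  32.1 -12. ] tcp [532.1  78.8 211.1] goal [515.6 112.8 209.1] q [0.25 0.23 2.47 3.84 0.37 1.17] 25.825 25.168899573709574 [ 0.1 -0.3 -0.6]
```

Call:
drive_effector(offsets=[{"wx": 0.0045,"wy": 0.006,"x": 8,"y": 16,"z": -6,"finger_gap": 20},{"x": 8,"y": 16,"z": -6,"finger_gap": 20},{"x": 15,"z": 15.6,"finger_gap": 20},{"x": 15,"z": 15.6,"finger_gap": 20},{"x": 15,"z": 15.6,"finger_gap": 20},{"x": 14.5,"z": 15.6,"finger_gap": 20},{"finger_gap": 20},{"finger_gap": 20}])

```text
time: 26.82
tcp_pos: [515.3, 112.6, 123.3]
tool_rot: [0.366, 0.048, 0.929, -0.019]
ft_force: [0.5, -0.6, -1.1]
opening: 24.9
grip_force: 39.7
```

Run:
```python
from h import *
planb(sh(16,-77.5,42),fw=13,hz=79.1,lat=0)
```

```text
turn [-0.0006  0.0007 -0.0014] then shift [-79.9   0.2  77.4] tcp [515.3 112.6 123.3] goal [626.  101.6 121.1] q [0.38 0.5  2.55 3.68 0.67 1.5 ] 26.825 24.872990145441754 [ 0.5 -0.6 -1.1]
```

Call:
drive_effector(offsets=[{"x": -13,"z": 13,"finger_gap": 20},{"x": -20,"z": 19.5,"finger_gap": 20},{"x": -20,"z": 19.5,"finger_gap": 20},{"x": -17.5,"z": 16.5,"finger_gap": 20},{"x": -9.4,"z": 8.9,"finger_gap": 20},{"finger_gap": 20},{"finger_gap": 20}])

```text
time: 27.7
tcp_pos: [625.1, 102.0, 120.7]
tool_rot: [0.366, 0.047, 0.929, -0.018]
ft_force: [0.4, 1.1, -0.9]
opening: 24.7
grip_force: 39.7
```

Run:
```python
from h import *
planb(sh(16,-77.5,30),fw=13,hz=79.1,lat=0)
o=r.observe();im=r.grab_frame("wrist");cv2.imwrite("pics/w6.png",im[:,:,::-1])
g=(im.max(2)<45).astype(np.uint8);n,l,st,c=cv2.connectedComponentsWithStats(g)
for i in range(1,n):
    if 250<st[i,4]<9000:print(st[i],c[i],plane("wrist",c[i],117.5,o))
```

```text
turn [ 0.0003  0.0001 -0.0007] then shift [ 7.2 -0.3  9.2] tcp [625.1 102.  120.7] goal [626.  101.6 109.1] q [0.25 0.54 2.33 3.65 0.5  1.38] 27.7 24.707497800086202 [ 0.4  1.1 -0.9]
[   0   14   85  141 5247] [35.90813798 92.50028588] [[497.88026231  62.68375224 117.5       ]]
[  53  212  144   64 6600] [130.17318182 242.08666667] [[581.68289084  44.2995368  117.5       ]]
[ 451  222   52   64 2508] [475.87958533 253.9338118 ] [[619.3099489  210.00998597 117.5       ]]
[ 515  222   45   56 1850] [536.79459459 249.52972973] [[625.36680366 259.86676595 117.5       ]]
[ 359  226   55   68 3123] [385.06211976 260.14665386] [[616.11204492 157.13482787 117.5       ]]
```

View pics/w6.png

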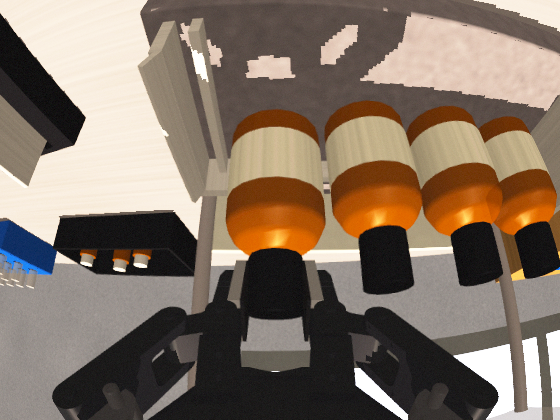

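The fourth bottle hangs in line beside the third with a gap; the slot at left (200,100) is free. Lower it.

Call:
drive_effector(offsets=[{"x": 1.5,"z": 2,"finger_gap": 20},{"x": 1.7,"z": 2,"finger_gap": 20},{"x": 1.5,"z": 1.8,"finger_gap": 20},{"x": 1.2,"z": 1.6,"finger_gap": 20},{"x": 0.7,"z": 0.8,"finger_gap": 20},{"finger_gap": 20},{"finger_gap": 20}])

```text
time: 28.62
tcp_pos: [626.6, 102.0, 110.3]
tool_rot: [0.366, 0.047, 0.929, -0.018]
ft_force: [-0.2, 0.3, -1.4]
opening: 24.8
grip_force: 39.7
```

Call:
drive_effector(offsets=[{"x": 0.5,"z": 0.6,"finger_gap": 20},{"finger_gap": 20}])

```text
time: 28.88
tcp_pos: [626.7, 101.9, 109.5]
tool_rot: [0.366, 0.047, 0.929, -0.018]
ft_force: [0.6, -0.6, -1.0]
opening: 25.0
grip_force: 39.7
```

Call:
drive_effector(offsets=[{"x": 0.4,"z": 0.5,"finger_gap": 20},{"finger_gap": 20}])

```text
time: 29.12
tcp_pos: [626.9, 102.0, 109.1]
tool_rot: [0.367, 0.047, 0.929, -0.018]
ft_force: [-2.3, 0.8, 4.9]
opening: 25.0
grip_force: 40.1
```

Call:
drive_effector(offsets=[{"x": 0.4,"z": 0.5,"finger_gap": 20},{"finger_gap": 20}])

```text
time: 29.38
tcp_pos: [627.4, 102.0, 109.1]
tool_rot: [0.367, 0.047, 0.929, -0.018]
ft_force: [-5.0, 0.3, 13.1]
opening: 24.5
grip_force: 41.0
```

Call:
drive_effector(offsets=[{"finger_gap": 28},{"finger_gap": 32},{"finger_gap": 38},{"finger_gap": 38},{"z": -20,"finger_gap": 38},{"z": -40,"finger_gap": 40},{"z": -45,"finger_gap": 50},{"z": -30,"finger_gap": 50},{"finger_gap": 50},{"finger_gap": 50}])

```text
time: 30.62
tcp_pos: [535.8, 111.3, 206.8]
tool_rot: [0.366, 0.047, 0.929, -0.018]
ft_force: [1.1, -0.8, -0.4]
opening: 49.9
grip_force: 0.0
```

Run:
```python
from h import *
import pickle
o=r.observe();w=r.grab_frame("wrist");cv2.imwrite("pics/w7.png",w[:,:,::-1]);pickle.dump(o,open("w7.pkl","wb"))
s=r.grab_frame("side");cv2.imwrite("pics/s7.png",s[:,:,::-1]);t=r.grab_frame("top");cv2.imwrite("pics/t7.png",t[:,:,::-1])
p=proj("side",[sh(16,-22.5,117.5),sh(16,-77.5,117.5)])
g=(w.max(2)<45).astype(np.uint8);n,l,st,c=cv2.connectedComponentsWithStats(g)
for i in range(1,n):
    if 250<st[i,4]<2500:X=plane("wrist",c[i],117.5,o)[0];print(st[i],c[i],X,inv(X))
for q in p:
    x,y=q.astype(int);print(q,dark(s,x-9,y-12,x+9,y+12,45))
plan([513,-82.4,170],.107)
```

```text
[ 260  178   31   43 1156] [274.96280277 199.03719723] [613.21367429 104.12176986 117.5       ] [ 16.  -76.3 117.5]
[ 324  178   32   42 1109] [339.13886384 199.0477908 ] [618.60938877 158.24689381 117.5       ] [ 15.9 -21.9 117.5]
[ 383  178   33   41 1035] [398.94589372 198.05797101] [621.75188481 212.06696604 117.5       ] [ 13.6  32.  117.5]
[433 180  32  39 926] [448.07235421 199.61339093] [628.92192821 263.44263346 117.5       ] [ 15.5  83.8 117.5]
[178.90548689 256.97767497] (array([178.00512821, 257.43076923]), array([  3,   5,  13,  18, 195], dtype=int32))
[197.26841864 239.25605757] (array([196.62658228, 240.2721519 ]), array([  3,   5,  12,  17, 158], dtype=int32))
turn [-0.1421 -0.0004 -0.1528] then shift [  56.  -189.8   15.7] up-axis [-0.682 -0.    -0.732] tcp [535.5 111.  205.9] goal [525.7 -81.  156.3] q [0.35 0.26 2.44 4.03 0.4  1.07] 30.775
```

Add to h.py:
```python
def wproj(X,o):
    H=C["wrist"]["hand_eye"];K=C["wrist"]["mtx"];M=Rt(o)
    p=((np.atleast_2d(X)-o["tcp_pos"])@M-H[:3,3])@H[:3,:3]
    rr=np.hypot(p[:,0],p[:,1]);th=np.arctan2(rr,p[:,2])
    return K[:2,2]+325.1922621*(th/rr)[:,None]*p[:,:2]
```

Run:
```python
from h import *
import pickle
for nm in("w3","w7"):
    o=pickle.load(open(nm+".pkl","rb"));w=cv2.imread(f"pics/{nm}.png").max(2).astype(np.float32)
    ys=np.arange(-106,-140,-1.)
    for z in(42,56):
      for x in(-50,-45,-40):
        px=wproj([sh(x,y,z) for y in ys],o).astype(np.float32)
        v=cv2.remap(w,px[:,0].reshape(-1,1),px[:,1].reshape(-1,1),cv2.INTER_LINEAR)[:,0]
        print(nm,z,x,px[0].round(0),' '.join(f"{int(-y)}:{int(a)}" for y,a in zip(ys,v)))
```

```text
w3 42 -50 [260.  71.] 106:158 107:160 108:146 109:169 110:237 111:245 112:245 113:244 114:228 115:161 116:154 117:152 118:153 119:156 120:162 121:138 122:94 123:86 124:90 125:117 126:116 127:116 128:116 129:114 130:116 131:142 132:155 133:153 134:151 135:147 136:144 137:162 138:191 139:198
w3 42 -45 [260.  76.] 106:157 107:157 108:145 109:161 110:237 111:245 112:244 113:245 114:224 115:171 116:161 117:160 118:158 119:161 120:149 121:105 122:84 123:86 124:112 125:168 126:175 127:160 128:128 129:117 130:114 131:126 132:150 133:156 134:154 135:154 136:139 137:144 138:189 139:190
w3 42 -40 [260.  80.] 106:150 107:154 108:142 109:157 110:234 111:244 112:244 113:245 114:235 115:164 116:158 117:158 118:159 119:160 120:154 121:134 122:96 123:86 124:115 125:170 126:176 127:176 128:174 129:175 130:179 131:176 132:151 133:130 134:166 135:186 136:148 137:150 138:185 139:189
w3 56 -50 [260.  82.] 106:152 107:143 108:155 109:232 110:244 111:244 112:242 113:188 114:158 115:155 116:155 117:154 118:151 119:142 120:101 121:83 122:120 123:167 124:172 125:174 126:175 127:176 128:180 129:183 130:212 131:
[... 1683 characters left out ...]
 124:197 125:200 126:196 127:201 128:203 129:203 130:205 131:234 132:246 133:239 134:221 135:220 136:220 137:220 138:220 139:217
w7 56 -45 [237.  94.] 106:115 107:202 108:252 109:252 110:252 111:251 112:180 113:100 114:95 115:89 116:85 117:91 118:97 119:98 120:98 121:96 122:124 123:185 124:198 125:200 126:197 127:201 128:203 129:207 130:206 131:232 132:245 133:238 134:223 135:222 136:219 137:217 138:216 139:217
w7 56 -40 [238.  99.] 106:92 107:189 108:252 109:252 110:252 111:246 112:164 113:69 114:64 115:64 116:66 117:73 118:90 119:99 120:102 121:100 122:133 123:198 124:198 125:198 126:198 127:199 128:201 129:205 130:207 131:227 132:246 133:240 134:219 135:218 136:216 137:216 138:214 139:214
```

Run:
```python
from h import *
import pickle
o=pickle.load(open("w7.pkl","rb"));w=cv2.imread("pics/w7.png").max(2).astype(np.float32)
ys=np.arange(-106,-119,-.1);F=[]
for x in range(-64,50,3):
    px=wproj([sh(x,y,42) for y in ys],o).astype(np.float32)
    v=cv2.remap(w,px[:,0].reshape(-1,1),px[:,1].reshape(-1,1),cv2.INTER_LINEAR)[:,0]
    b=ys[v>225]
    if len(b)>20:F.append((x,b.mean(),len(b)*.1))
F=np.array(F).round(2);print(F.tolist());print(np.polyfit(F[:,0],F[:,1],1))
q=o["joint_pos"]
plan([513,-82.4,170],.107)
```

```text
[[-58.0, -111.65, 4.6], [-55.0, -111.8, 4.7], [-52.0, -111.8, 5.1], [-49.0, -111.9, 4.9], [-46.0, -111.9, 4.7], [-43.0, -111.8, 5.1], [-40.0, -111.85, 4.8], [-37.0, -111.95, 4.8], [-34.0, -111.8, 5.1], [-31.0, -111.7, 4.5], [-28.0, -111.8, 4.5], [-25.0, -111.8, 4.3], [-22.0, -111.85, 4.4]]
[-1.00732601e-03 -1.11855678e+02]
turn [-0.1421 -0.0004 -0.1528] then shift [  56.  -189.8   15.7] up-axis [-0.682 -0.    -0.732] tcp [535.5 111.  205.9] goal [525.7 -81.  156.3] q [0.35 0.26 2.44 4.03 0.4  1.07] 30.775
```

Call:
drive_effector(offsets=[{"wx": -0.0475,"wz": -0.051,"finger_gap": 60},{"wx": -0.0475,"wz": -0.051,"finger_gap": 60},{"wx": -0.0475,"wz": -0.051,"finger_gap": 60},{"x": 11,"y": -40,"z": 3,"finger_gap": 60},{"x": 14,"y": -50,"z": 4,"finger_gap": 60},{"x": 14,"y": -50,"z": 4,"finger_gap": 60},{"x": 14,"y": -50,"z": 4,"finger_gap": 60},{"finger_gap": 60},{"finger_gap": 60}])

```text
time: 31.9
tcp_pos: [528.6, -71.5, 162.0]
tool_rot: [0.366, -0.049, 0.929, 0.019]
ft_force: [-0.1, -0.6, 0.8]
opening: 59.7
grip_force: 0.0
```

Run:
```python
from h import *
import pickle
o=r.observe();w=r.grab_frame("wrist");cv2.imwrite("pics/w8.png",w[:,:,::-1]);pickle.dump(o,open("w8.pkl","wb"))
plan([513,-82.4,90],.107)
print(wproj([[513,-82.4,106],[498.6,-84.5,106],[527,-80.3,106],[601.5,-73.5,68]],o))
```

```text
turn [-0.0013  0.0011  0.0007] then shift [ 61.6 -10.2  60.1] up-axis [-0.682 -0.    -0.732] tcp [528.7 -70.5 162.3] goal [525.7 -81.   76.3] q [-0.44  0.37  2.53  2.41  0.56  1.81] 31.95
[[257.06405718 166.29594307]
 [254.56979163 149.51801184]
 [259.30394739 180.57409037]
 [262.96158805 190.95955587]]
```

Run:
```python
from h import *
import pickle
o=pickle.load(open("w8.pkl","rb"));w=cv2.imread("pics/w8.png").max(2).astype(np.float32)
t=.107;f=np.array([np.cos(t),np.sin(t),0]);l=np.array([-np.sin(t),np.cos(t),0])
ys=np.arange(-10,10.1,1)
for x in(-18,-16,-14,-12,-6,0,6,12,14,16,18,22):
    px=wproj([np.array([513,-82.4,106])+x*f+y*l for y in ys],o).astype(np.float32)
    v=cv2.remap(w,px[:,0].reshape(-1,1),px[:,1].reshape(-1,1),cv2.INTER_LINEAR)[:,0]
    print(x,v.astype(int))
```

```text
-18 [245  97  39  41  40  41  37  40  49 165 166 166 172 142 155 168 101  23
  43  38  41]
-16 [244  90  40  40  38  37  39  37  96 247 239 249 248 162 166 163 103  25
  39  40  38]
-14 [243  80  39  37  37  39  38  36 132 254 255 255 255 196 179 179 100  22
  38  39  39]
-12 [244  63  38  37  37  38  38  38 117 253 255 255 255 222 210 162  96  26
  36  38  39]
-6 [245 145  91  89  90  94  94  92 170 254 255 255 254 207 242 222 133 120
 119 121 119]
0 [244 245 245 245 245 245 245 245 238 254 255 255 254 217 250 197 229 246
 246 245 245]
6 [245 245 246 246 246 246 246 246 244 253 255 255 254 241 253 204 233 246
 245 245 246]
12 [245 245 245 245 246 245 246 246 247 253 254 254 254 253 254 240 242 246
 246 246 246]
14 [244 245 245 245 245 245 246 247 246 247 247 243 253 255 254 244 244 246
 246 247 246]
16 [242 242 243 243 243 243 243 244 243 243 244 245 254 255 254 244 242 245
 245 245 246]
18 [244 244 244 244 244 244 244 245 245 244 244 245 253 255 255 244 244 244
 244 244 244]
22 [246 246 246 246 246 247 247 245 246 245 245 245 253 255 254 241 245 245
 245 245 244]
```

Call:
drive_effector(offsets=[{"y": -10,"finger_gap": 50},{"x": 20,"z": 19.5,"finger_gap": 45},{"x": 20,"z": 19.5,"finger_gap": 45},{"x": 16,"z": 15.4,"finger_gap": 45},{"finger_gap": 45},{"finger_gap": 45}])

```text
time: 32.7
tcp_pos: [526.4, -80.5, 85.4]
tool_rot: [0.367, -0.051, 0.929, 0.019]
ft_force: [-0.6, 0.1, -0.0]
opening: 44.9
grip_force: 0.0
```

Run:
```python
from h import *
plan([511.4,-82.2,91],.107)
```

```text
turn [-0.0006  0.0022  0.0023] then shift [ 7.3 -0.1  4.3] up-axis [-0.682 -0.    -0.732] tcp [526.4 -80.5  85.4] goal [524.1 -80.8  77.3] q [-0.48  0.63  2.57  2.59  0.81  1.52] 32.7
```

Call:
drive_effector(offsets=[{"wy": 0.002,"wz": 0.002,"x": 7.3,"z": 4.3,"finger_gap": 45},{"finger_gap": 25},{"finger_gap": 2},{"finger_gap": 2},{"finger_gap": 2},{"finger_gap": 2},{"finger_gap": 2}], squeeze=60)

```text
time: 33.58
tcp_pos: [523.9, -82.0, 77.0]
tool_rot: [0.366, -0.049, 0.929, 0.019]
ft_force: [-2.4, -0.9, 5.6]
opening: 4.3
grip_force: 59.1
```

Run:
```python
from h import *
plan([511.4,-82.2,91],.107)
o=r.observe();d=o["tcp_pos"]-[511.4,-82.2,0];t=.107
print(d@[np.cos(t),np.sin(t),0],d@[-np.sin(t),np.cos(t),0],o["moment"])
```

```text
turn [-0.0024  0.0006 -0.0011] then shift [-0.5  1.2 -0. ] up-axis [-0.682 -0.    -0.732] tcp [523.9 -82.   77. ] goal [524.1 -80.8  77.3] q [-0.48  0.66  2.58  2.61  0.83  1.5 ] 33.575
12.431371944602004 -1.162602077826324 [-0.08072632 -0.03646536 -0.02780705]
```

Call:
drive_effector(offsets=[{"x": -7,"z": -7.3,"finger_gap": 2},{"x": -14,"z": -15,"finger_gap": 2},{"x": -20,"z": -22,"finger_gap": 2},{"x": -20,"z": -22,"finger_gap": 2},{"wx": 0.047,"wz": 0.051,"finger_gap": 2},{"wx": 0.047,"wz": 0.051,"finger_gap": 2},{"wx": 0.047,"wz": 0.051,"finger_gap": 2},{"finger_gap": 2}])

```text
time: 34.58
tcp_pos: [523.1, -80.8, 167.2]
tool_rot: [0.366, 0.047, 0.929, -0.018]
ft_force: [0.2, 0.2, -1.6]
opening: 3.9
grip_force: 58.7
```

Run:
```python
from h import *
planb(sh(-50,-118.9,95),fw=-25.1,hz=69,lat=0)
```

```text
turn [-0.      0.0002 -0.0008] then shift [ 16.9 150.5 -11.3] tcp [523.1 -80.8 167.2] goal [518.3  70.9 164. ] q [-0.31  0.35  2.56  2.85  0.52  1.67] 34.575 3.9198756422774395 [ 0.2  0.2 -1.6]
```

Call:
drive_effector(offsets=[{"x": 3,"y": 20,"z": -2,"finger_gap": 2},{"x": 4,"y": 40,"z": -3,"finger_gap": 2},{"x": 4,"y": 45,"z": -3,"finger_gap": 2},{"x": 4,"y": 30,"z": -2,"finger_gap": 2},{"x": 2,"y": 15,"z": -1,"finger_gap": 2},{"finger_gap": 2},{"finger_gap": 2},{"finger_gap": 2}])

```text
time: 35.58
tcp_pos: [519.1, 67.7, 163.4]
tool_rot: [0.366, 0.049, 0.929, -0.019]
ft_force: [-0.8, -0.9, -0.9]
opening: 4.2
grip_force: 58.8
```

Run:
```python
from h import *
import pickle
planb(sh(-40,-118.9,60),fw=-25.1,hz=69,lat=0)
o=r.observe();w=r.grab_frame("wrist");cv2.imwrite("pics/w9.png",w[:,:,::-1]);pickle.dump(o,open("w9.pkl","wb"))
cv2.imwrite("pics/w9z.png",cv2.resize(w[20:300,100:460,::-1],None,fx=2.1,fy=2.1,interpolation=cv2.INTER_CUBIC))
```

```text
turn [-0.0019  0.0003 -0.0027] then shift [17.   3.1 31.2] tcp [519.1  67.7 163.4] goal [528.2  69.9 129. ] q [0.23 0.36 2.55 3.59 0.54 1.42] 35.575 4.194413414124645 [-0.8 -0.9 -0.9]
```

View pics/w9z.png

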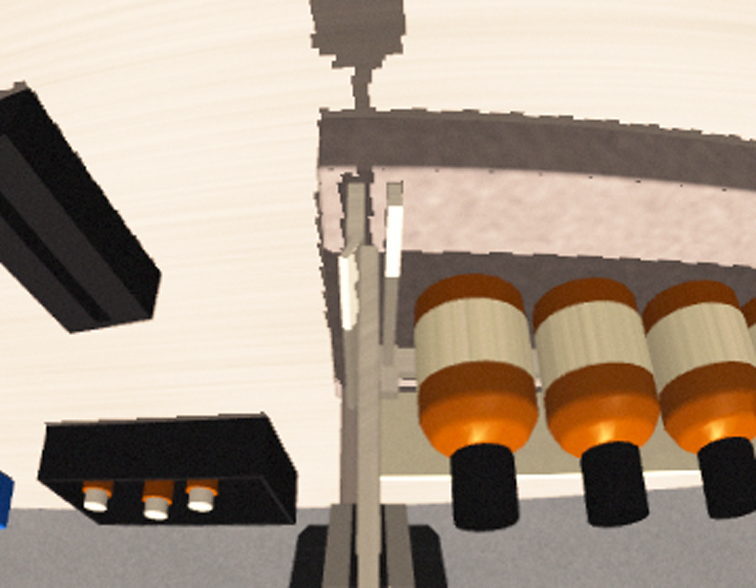

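The plate hangs upright and along the slot, its front edge at zoom (369,250). The slot gap centre is about (375,190) between lips at 365 and 386, so the plate is about 3 mm too far right (−y), matching the computed +3.1.

Call:
drive_effector(offsets=[{"wx": -0.002,"wz": -0.0027,"y": 3.1,"finger_gap": 2},{"x": 6,"z": 10.5,"finger_gap": 2},{"x": 6,"z": 10.5,"finger_gap": 2},{"x": 5,"z": 10.2,"finger_gap": 2},{"finger_gap": 2},{"finger_gap": 2}])

```text
time: 36.38
tcp_pos: [528.0, 70.7, 129.1]
tool_rot: [0.366, 0.046, 0.929, -0.018]
ft_force: [0.9, 0.3, -0.3]
opening: 3.9
grip_force: 58.8
```

Run:
```python
from h import *
planb(sh(-40,-118.9,60),fw=-25.1,hz=69,lat=0)
```

```text
turn [0.0005 0.     0.0009] then shift [-0.2 -0.8  0.3] tcp [528.   70.7 129.1] goal [528.2  69.9 129. ] q [0.23 0.48 2.56 3.52 0.65 1.51] 36.375 3.859550243048458 [ 0.9  0.3 -0.3]
```

Call:
drive_effector(offsets=[{"y": -0.8,"finger_gap": 2},{"x": 4,"z": 4.4,"finger_gap": 2},{"x": 4,"z": 4.4,"finger_gap": 2},{"finger_gap": 2},{"finger_gap": 2}])

```text
time: 37.0
tcp_pos: [528.0, 69.9, 116.7]
tool_rot: [0.366, 0.046, 0.929, -0.018]
ft_force: [0.5, -0.0, 0.3]
opening: 4.2
grip_force: 58.8
```

Call:
drive_effector(offsets=[{"x": 4,"z": 4.4,"finger_gap": 2},{"x": 4,"z": 4.4,"finger_gap": 2},{"finger_gap": 2},{"finger_gap": 2}])

```text
time: 37.5
tcp_pos: [528.2, 69.9, 104.9]
tool_rot: [0.366, 0.046, 0.929, -0.018]
ft_force: [0.0, 0.1, -0.3]
opening: 4.1
grip_force: 58.8
```

Run:
```python
from h import *
planb(sh(-40,-118.9,30),fw=-25.1,hz=69,lat=0)
```

```text
turn [ 0.0005 -0.0003  0.0009] then shift [ 4.  -0.   4.4] tcp [528.2  69.9 104.9] goal [528.2  69.9  99. ] q [0.23 0.56 2.57 3.47 0.74 1.57] 37.5 4.089510198437474 [ 0.   0.1 -0.3]
```

Call:
drive_effector(offsets=[{"x": 2,"z": 2.1,"finger_gap": 2},{"x": 1,"z": 1.2,"finger_gap": 2},{"finger_gap": 2},{"finger_gap": 2}])

```text
time: 38.0
tcp_pos: [528.3, 69.9, 100.6]
tool_rot: [0.366, 0.046, 0.929, -0.018]
ft_force: [-0.2, -0.5, -0.8]
opening: 4.4
grip_force: 58.8
```

Call:
drive_effector(offsets=[{"x": 0.4,"z": 0.5,"finger_gap": 2},{"finger_gap": 2},{"finger_gap": 2}])

```text
time: 38.38
tcp_pos: [528.4, 69.9, 100.0]
tool_rot: [0.366, 0.046, 0.929, -0.018]
ft_force: [0.1, -0.5, -0.0]
opening: 4.0
grip_force: 58.8
```

Call:
drive_effector(offsets=[{"x": -6,"z": 5.6,"finger_gap": 2},{"x": -9,"z": 8.4,"finger_gap": 2},{"x": -8,"z": 7.4,"finger_gap": 2},{"finger_gap": 2},{"finger_gap": 2}])

```text
time: 39.0
tcp_pos: [559.4, 66.6, 99.9]
tool_rot: [0.366, 0.047, 0.929, -0.018]
ft_force: [-0.4, 0.8, -0.4]
opening: 4.1
grip_force: 58.8
```

Run:
```python
from h import *
planb(sh(0,-118.9,30),fw=-25.1,hz=69,lat=0)
```

```text
turn [ 0.0004 -0.0003  0.0007] then shift [-5.7  0.1  6.6] tcp [559.4  66.6  99.9] goal [568.   65.8  99. ] q [0.2  0.58 2.51 3.46 0.69 1.54] 39.0 4.109751944284188 [-0.4  0.8 -0.4]
```

Free so far; approach the stop, watching the force.

Call:
drive_effector(offsets=[{"x": -3,"z": 3.4,"finger_gap": 2},{"x": -1.6,"z": 2,"finger_gap": 2},{"finger_gap": 2},{"finger_gap": 2}])

```text
time: 39.5
tcp_pos: [565.2, 66.1, 99.1]
tool_rot: [0.365, 0.046, 0.93, -0.018]
ft_force: [-16.8, 2.7, 15.3]
opening: 3.8
grip_force: 62.5
```

Call:
drive_effector(offsets=[{"x": -1,"z": 1,"finger_gap": 2},{"finger_gap": 2},{"finger_gap": 2}])

```text
time: 39.88
tcp_pos: [565.2, 66.0, 99.0]
tool_rot: [0.365, 0.046, 0.93, -0.018]
ft_force: [-32.2, 5.3, 31.0]
opening: 4.0
grip_force: 66.1
```

Call:
drive_effector(offsets=[{"x": -1,"z": 1,"finger_gap": 2},{"finger_gap": 2},{"finger_gap": 2}])

```text
time: 40.25
tcp_pos: [565.3, 65.9, 99.0]
tool_rot: [0.364, 0.045, 0.93, -0.018]
ft_force: [-48.0, 7.9, 47.8]
opening: 3.9
grip_force: 69.6
```

Call:
drive_effector(offsets=[{"x": 1.5,"z": -1.7,"finger_gap": 2},{"x": 1,"z": -1.3,"finger_gap": 2},{"finger_gap": 2},{"finger_gap": 2}])

```text
time: 40.75
tcp_pos: [565.0, 66.2, 99.3]
tool_rot: [0.365, 0.046, 0.93, -0.018]
ft_force: [-8.7, 1.3, 5.5]
opening: 4.2
grip_force: 60.5
```

Call:
drive_effector(offsets=[{"finger_gap": 8},{"finger_gap": 14},{"finger_gap": 22},{"finger_gap": 30},{"finger_gap": 30}])

```text
time: 41.38
tcp_pos: [565.6, 66.2, 99.6]
tool_rot: [0.366, 0.046, 0.929, -0.018]
ft_force: [0.4, -0.7, 0.4]
opening: 29.9
grip_force: 0.0
```

Call:
drive_effector(offsets=[{"z": -15,"finger_gap": 30},{"z": -35,"finger_gap": 32},{"z": -45,"finger_gap": 40},{"z": -35,"finger_gap": 40},{"finger_gap": 40},{"finger_gap": 40}])

```text
time: 42.12
tcp_pos: [477.8, 75.2, 195.1]
tool_rot: [0.366, 0.046, 0.929, -0.018]
ft_force: [0.3, -1.0, -0.3]
opening: 39.7
grip_force: 0.0
```

Run:
```python
from h import *
import pickle
o=r.observe();w=r.grab_frame("wrist");cv2.imwrite("pics/w10.png",w[:,:,::-1]);pickle.dump(o,open("w10.pkl","wb"))
s=r.grab_frame("side");cv2.imwrite("pics/s10.png",s[:,:,::-1])
W=w.max(2).astype(np.float32);G=W
ys=np.arange(-128,-107.9,1)
print("cols y",ys[0],ys[-1])
for z,X in((128,(-58,-56,-54,-52,-45,-38,-30,-26,-24,-22,-20)),(90,(-15,0,20,40,46,50,54))):
  for x in X:
    px=wproj([sh(x,y,z) for y in ys],o).astype(np.float32)
    v=cv2.remap(W,px[:,0].reshape(-1,1),px[:,1].reshape(-1,1),cv2.INTER_LINEAR)[:,0]
    print(z,x,v.astype(int))
g=(W<45).astype(np.uint8);n,l,st,c=cv2.connectedComponentsWithStats(g)
for i in range(1,n):
    if 250<st[i,4]<2500:P=plane("wrist",c[i],117.5,o)[0];print(st[i],inv(P))
```

```text
cols y -128.0 -108.0
128 -58 [124 129 132 131 125 124 151 164 171 188 191 192 180 168 171 171 173 172
 170 173 174]
128 -56 [126 130 133 132 124 122 156 166 240 250 250 250 243 177 170 171 170 172
 172 172 174]
128 -54 [128 128 131 129 121 124 156 165 249 255 255 255 249 181 175 174 174 175
 175 173 172]
128 -52 [127 130 130 129 125 123 154 165 249 255 255 255 250 183 173 176 175 177
 173 172 172]
128 -45 [129 132 131 127 121 127 157 175 248 255 255 255 251 192 172 173 172 171
 174 173 172]
128 -38 [131 132 128 128 123 128 157 182 247 255 255 255 252 204 171 172 173 172
 172 170 170]
128 -30 [131 132 130 126 121 129 161 183 241 254 255 254 251 211 173 171 171 172
 173 176 174]
128 -26 [133 130 130 127 119 129 160 171 167 145 138 159 174 174 174 172 173 172
 171 171 172]
128 -24 [131 130 129 125 118 131 163 172 171 172 172 174 173 173 173 173 173 173
 174 171 171]
128 -22 [132 132 129 125 118 131 163 171 169 172 174 172 174 172 172 172 172 174
 17
[... 224 characters left out ...]
1 141 161 164 167 172 173 173 173 168 163 173 170 175
 174 175 171]
90 20 [132 129 122 118 136 163 165 230 252 254 254 254 254 246 190 171 174 172
 172 173 174]
90 40 [132 127 124 120 139 164 174 238 253 255 255 255 255 249 209 171 172 171
 171 170 167]
90 46 [126 124 120 121 141 165 177 240 253 255 255 255 255 251 216 172 172 170
 171 173 172]
90 50 [130 126 120 122 139 164 180 242 253 255 255 255 255 251 220 172 171 169
 171 172 175]
90 54 [129 125 122 125 142 163 178 224 250 254 255 255 254 246 216 173 173 173
 172 172 171]
[305 219  26  35 815] [ 14.2 -76.6 117.5]
[358 219  27  34 758] [ 15.  -22.3 117.5]
[407 218  27  33 698] [ 13.1  31.7 117.5]
[448 218  26  32 639] [ 14.6  83.3 117.5]
```

Run:
```python
from h import *
import pickle
o=pickle.load(open("w10.pkl","rb"));w=cv2.imread("pics/w10.png").max(2).astype(np.float32)
def edge(y,z,a,b,n):
    xs=np.arange(a,b,.5);px=wproj([sh(x,y,z) for x in xs],o).astype(np.float32)
    v=cv2.remap(w,px[:,0].reshape(-1,1),px[:,1].reshape(-1,1),cv2.INTER_LINEAR)[:,0];d=np.abs(np.gradient(v));i=np.argsort(-d)[:4]
    print(n,y,[(float(xs[k]),int(v[k]),int(d[k])) for k in i])
for y in(-111,-112,-113):edge(y,42,-66,-48,"lip front")
for y in(-100,-80,-40,0):edge(y,30,-74,-58,"floor front")
for y in(-118,-117):edge(y,128,-64,-48,"tab front");edge(y,90,10,70,"plate back");edge(y,128,-34,-18,"tab back")
```

```text
lip front -111 [(-60.0, 226, 27), (-60.5, 198, 23), (-59.5, 254, 13), (-61.0, 180, 9)]
lip front -112 [(-60.0, 226, 27), (-60.5, 198, 22), (-59.5, 254, 14), (-61.0, 180, 9)]
lip front -113 [(-60.0, 225, 28), (-60.5, 197, 23), (-59.5, 254, 14), (-61.0, 178, 8)]
floor front -100 [(-68.5, 142, 16), (-68.0, 159, 14), (-69.0, 126, 14), (-67.5, 171, 12)]
floor front -80 [(-68.0, 147, 22), (-67.5, 168, 17), (-68.5, 124, 16), (-67.0, 182, 10)]
floor front -40 [(-66.0, 194, 18), (-66.5, 175, 17), (-65.5, 211, 12), (-69.0, 120, 12)]
floor front 0 [(-67.0, 180, 19), (-67.5, 161, 19), (-68.0, 141, 17), (-68.5, 125, 15)]
tab front -118 [(-56.5, 233, 16), (-57.0, 218, 16), (-57.5, 201, 13), (-56.0, 250, 10)]
plate back -118 [(56.5, 192, 23), (57.0, 168, 23), (56.0, 215, 23), (55.5, 239, 19)]
tab back -118 [(-27.0, 164, 31), (-28.0, 223, 29), (-27.5, 196, 29), (-28.5, 255, 15)]
tab front -117 [(-56.5, 234, 15), (-57.0, 219, 15), (-57.5, 202, 13), (-56.0, 250, 10)]
plate back -117 [(56.5, 199, 20), (56.0, 220, 20), (57.0, 179, 18), (55.5, 241, 17)]
tab back -117 [(-27.0, 183, 25), (-28.0, 230, 23), (-27.5, 208, 23), (-28.5, 254, 12)]
```

```bash
python3 -c "
from cell import r
print(r.job_done())"
```

```text
the job is handed in; nothing more can be done
None
```

I handed the job in at about 42 s. My last measurements show both bottles upright in the row of four, and the divider against the rear stop, tab to the front and released; I don't know the verdict.

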